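Fit the grinding jar in the ball mill and charge it with balls

ROBOT

A 6-joint arm with a two-finger parallel gripper is mounted at the origin on the work surface; the furniture and walls round the work are solid. World frame = base frame: x ahead of the robot, y to its left, z up, the work surface at z = 0. Lengths are in mm, angles in rad, forces in N, time in s.
With the tool pointing down it reaches from about 325 to 900 mm from the base axis. Payload 3.5 kg.
Tool frame: the origin (TCP) lies at the very end of the fingers, on their centre line; the grasp point (between the pads) lies 19 mm behind it; z points along the fingers, y is the line along which they close (so a half turn about z gives the same grasp; the last joint's range is limited). The gripper opens to 85 mm and grips with 20 to 120 N. Pads are 22 mm wide; open, the fingers measure 114 mm over their backs; the gripper's body (76 mm by 85 mm) begins 54 mm behind the grasp point. The pads swing forward as they close: fully open they stand 13 mm farther back than shut.
Start: joints at [1.022, 0.276, -0.026, 1.268, 0, 1.467], TCP at [269.493, 563.911, 231.313] pointing down, gripper open.
Joint ranges: [-3.12, 3.12], [-0.85, 1.88], [-1.08, 1.24], [-1.95, 2.15], [-1.57, 1.53], [-3.14, 3.14]. Speed limits (rad/s): [2.57, 2.57, 3.14, 3.14, 3.14, 3.14].

INTERFACE

Orientations are given as [roll, pitch, yaw] about the fixed x, y, z axes, in that order (R = Rz(yaw) Ry(pitch) Rx(roll)).
In Python, from station import ctrl gives the robot as it stands.
- The arm moves only by the shell command python3 -m pendant 'ROWS' [FORCE]. ROWS is JSON, a list that holds one entry, the list of rows, each a list of 5 numbers: the shift along the tool's x, y, z in m, then the turn about the tool's z in degrees, then the closure, from -1 (fully open) to 1 (shut). In form: [[[x, y, z, twist, gripper], ...]]. A call has 1 to 12 rows; each row is the pose to reach, as a shift and turn from the pose commanded when the call began, along the tool's axes at that moment; what a row does not reach only later rows make up. A row lasts 1/12 s, in which the tool goes at most 41.7 mm and 7.16 degrees, less where a joint would pass 70% of its speed; a pose out of reach is approached as far as the arm can. A call with a gripper value outside its range is refused whole. The fingers move at their own pace and stop on an object; FORCE is the grip in N (left out, the last holds). Time passes only in rows, so rows that repeat a pose let the fingers close. It gives the time, the measured TCP pose, the force, the opening and the grip force at its end, in the units of the state.
- ctrl.get_state(): the state, without advancing time (a new reading comes with each control period).
- ctrl.grab_frame(name): name is "side" or "top" or "wrist"; returns the picture (384x512x3 uint8, blue, green, red); there is no depth.
- ctrl.camera_model(name): a dict with "K" (3x3 intrinsics, pixels), "k1" (the pictures are not rectified: a ray, as slopes to the right and down, at radius r is drawn at 1 + k1 r^2 times it, then the intrinsics apply), "position" and "rotation" of the camera in the world; the wrist camera has in their place "T_tool_cam" (4x4, takes a point from camera to tool coordinates, whose origin is the TCP and whose axes are the flange's). Camera axes: x right, y down, z forward; pixel columns grow to the right and rows downward; lengths in mm; the calibration is good to about 2 mm. A picture is of the moment at which its call begins: read the wrist's pose just before it. camera_model takes no time and is no camera call.
- ctrl.finish_job(): hands the job in; it is judged then, once.
The state is a dict: "t": time; "qpos": joint angles; "qvel": joint speeds; "joint_torque": joint torques, N m; "position": TCP position; "eef_rot": TCP orientation; "force": force on the tool from outside, world axes, zero at the start; "moment": the same for the moment, N m; "gripper_width": opening from 0.0 (shut) to 1.0 (fully open); "gripper_force": force on a finger pad.
Only numpy, scipy, OpenCV 4.12 (cv2) and the standard library are available. Lean on these libraries where they do the work, as an engineer would, in place of code of your own. Each camera call takes 0.05 s, during which the arm holds its last target. There are 200 camera calls.

TASK

Plug the empty grinding jar, foot down, into the rectangular drive socket of the ball mill until it sits fully home on the deck. Then use the scoop to pour all six steel balls into the jar, and set the empty scoop back down upright on the worktop. Leave the flask and the timer behind them where they are.

Things in the scene. Friction and masses are not known exactly. Their poses are not given: they have to be found in the camera images.
- jar: loose steel grinding jar with a thin blue band: body 70 (x) x 60 (y) x 52 mm high, round bore 50 mm wide, 44 mm deep in its top, on a dark rectangular drive foot 46 (x) x 36 (y) x 18 mm high; 70 mm tall in all, about 0.45 kg. Origin: centre of the foot's underside; z up, x along the long side. Fits the socket either way round (half a turn). Grasp across its 60 mm width (y)
- jar_mouth (a point): centre of the jar's bore at the rim, 70 mm above the jar's origin
- jar_bore (a point): point on the jar's axis 46 mm above its origin, 24 mm below the rim and 20 mm above the bore's floor
- mill: fixed bench ball mill: white housing 170 (x) x 130 (y) mm, aluminium deck 60 mm above the worktop; display, knob and red switch on its front (its -x). Origin: centre of its underside on the worktop. In the middle of the deck the drive socket, a rectangular hole 48.5 (x) x 38.5 (y) x 20 mm deep with a 2 mm chamfer, framed by blue corner marks
- mill_socket (a point): centre of the drive socket's mouth, in the plane of the deck (60 mm above the worktop); x along the socket's 48.5 mm side, z up. With the jar fully home its body rests on the deck and the jar's origin is 18 mm below this point
- scoop: loose aluminium scoop, 0.16 kg: trough 34 mm wide inside, walls 26 mm high, 2 mm floor, flat from x = -25 to +27 mm where the balls lie; then an 18 degree ramp up to the lip at its -x end (38 mm wide outside). At +x (30 to 76 mm) an upright black grip 46 (x) x 12 (y) x 52 mm high. Origin on the underside, on the worktop; z up. Tipped lip-down 30 to 45 degrees it empties
- scoop_lip (a point): middle of the scoop's pouring lip, upper face of the ramp's end; 63 mm along -x from the scoop's origin, 14 mm above its underside
- scoop_grip (a point): middle of the black grip, 53 mm along +x from the scoop's origin, 35 mm above its underside; pinch it across y (12 mm)
- flask: bystander: stoppered conical flask, 63 mm wide, 115 mm tall; origin centre of its base
- timer: bystander: flat white bench timer, 62 x 62 x 18 mm; origin centre of its underside
- ball0_center (a point): centre of steel grinding ball 1 of 6, 15 mm in diameter, 14 g, loose in the scoop
- ball1_center (a point): centre of steel grinding ball 2 of 6, 15 mm in diameter, 14 g, loose in the scoop
- ball2_center (a point): centre of steel grinding ball 3 of 6, 15 mm in diameter, 14 g, loose in the scoop
- ball3_center (a point): centre of steel grinding ball 4 of 6, 15 mm in diameter, 14 g, loose in the scoop
- ball4_center (a point): centre of steel grinding ball 5 of 6, 15 mm in diameter, 14 g, loose in the scoop
- ball5_center (a point): centre of steel grinding ball 6 of 6, 15 mm in diameter, 14 g, loose in the scoop
Things that resemble listed ones, but are neither listed nor needed, are in the scene too. Leave any red look-alike of the jar alone.

How it is judged (in metres and radians):
On the way, in this order (a step that is already met when the one before it is completed fails the run):
1. the jar, still empty, is plugged fully home in the mill's socket (horizontal distance between jar and mill_socket below 0.004 m and z of jar in the frame of mill_socket below -0.0155 m and angle between jar's own z axis and vertical below 0.06 rad and distance between each of ball0_center, ball1_center, ball2_center, ball3_center, ball4_center, ball5_center and jar_bore above 0.05 m), for 0.2 s.
2. all six balls are in the jar while it sits home in the socket (horizontal distance between jar and mill_socket below 0.004 m and z of jar in the frame of mill_socket below -0.0155 m and angle between jar's own z axis and vertical below 0.06 rad and distance between each of ball0_center, ball1_center, ball2_center, ball3_center, ball4_center, ball5_center and jar_bore below 0.028 m), for 0.2 s.
At the end, for the whole second after the job is handed in: The jar sits in the socket (axis within 4 mm of its centre, body within 2.5 mm of the deck, upright within 0.06 rad), all six balls lie in its bore (each within 28 mm of the bore's middle), and the scoop stands upright (0.08 rad) on the worktop (within 6 mm), all at rest (all of step 2 and height (world z) of scoop between -0.004 and 0.006 m and angle between scoop's own z axis and vertical below 0.08 rad and linear speed of each of scoop, jar below 0.02 m/s); the robot touches nothing.
It fails at once if the flask is shoved more than 30 mm (distance of flask from where it was at the start of the episode above 0.03 m).
It fails at once if the timer is shoved more than 30 mm (distance of timer from where it was at the start of the episode above 0.03 m).
It also fails if it takes over 72 s, if anything falls off the work surface, if the arm or the gripper's body presses on something with over 40 N, if the wrist force passes 120 N, or if a joint passes its speed limit or range.

## Working session

There is one attempt and no reset: what is moved stays moved. The work goes in short steps, Python scripts to look and compute and a shell command to move; the robot and the scene stay as the last step left them, time stands still between calls to the robot, and variables do not carry over. Pictures are saved under pics/ and viewed, at most 10 in all, crops included, and the job is handed in when it is done.

```bash
mkdir -p pics; ls; python3 - <<'E'
from station import ctrl
import cv2,numpy as np
s=ctrl.get_state();print(s)
for n in("side","top","wrist"):
    m=ctrl.camera_model(n);print(n,m)
    cv2.imwrite(f"pics/{n}0.png",ctrl.grab_frame(n))
a=[cv2.imread(f"pics/{n}0.png") for n in("top","side")]
cv2.imwrite("pics/a.png",cv2.resize(a[0],(800,600),interpolation=cv2.INTER_CUBIC))
cv2.imwrite("pics/b.png",cv2.resize(a[1],(800,600),interpolation=cv2.INTER_CUBIC))
E
```

```text
pics
{'t': 0.0, 'qpos': array([ 1.02158530e+00,  2.77121792e-01, -2.78976656e-02,  1.26800951e+00,
       -2.99781298e-07,  1.46739445e+00]), 'qvel': array([-0.00020165,  0.00031677, -0.00231384, -0.0012558 , -0.00095187,
       -0.00012181]), 'joint_torque': array([ 2.20267084e-04, -4.45509338e+01,  2.95201278e+01,  1.62614143e-02,
       -1.29114951e-04, -7.34474838e-06]), 'position': array([269.08852866, 563.23225854, 230.15876238]), 'eef_rot': array([-3.13937191e+00, -2.30149506e-04,  2.69578324e+00]), 'force': array([-0.34870489,  0.28483005,  0.23869594]), 'moment': array([0.00765706, 0.00579662, 0.00075241]), 'gripper_force': 0.0, 'gripper_width': 1.001723852189463}
side {'K': array([[369.86933213,   0.        , 257.56390978],
       [  0.        , 369.86933213, 195.72008052],
       [  0.        ,   0.        ,   1.        ]]), 'k1': -0.039883473571984296, 'position': array([782.25706986, 305.47280135, 885.69160185]), 'rotation': array([-2.65749636, -0.0070268 ,  2.56001451])}
top {'K': array([[401.19311662,   0.        , 252.12106582],
       [  0.        , 401.19311662, 190.57133485],
       [  0.        ,   0.        ,   1.        ]]), 'k1': -0.08927648596325556, 'position': array([ 382.5959891 ,  -73.16573159, 1094.50238003]), 'rotation': array([-3.00489259,  0.02964663, -1.54290659])}
wrist {'K': array([[270.04851129,   0.        , 254.16556285],
       [  0.        , 270.04851129, 193.74347322],
       [  0.        ,   0.        ,   1.        ]]), 'k1': -0.0315267207157794, 'T_tool_cam': array([[-5.22442392e-05, -9.48255397e-01, -3.17508581e-01,
         8.20751758e+01],
       [ 9.99999813e-01, -2.42895987e-04,  5.60876813e-04,
        -2.05296902e-01],
       [-6.08976025e-04, -3.17508492e-01,  9.48255233e-01,
        -1.42947689e+02],
       [ 0.00000000e+00,  0.00000000e+00,  0.00000000e+00,
         1.00000000e+00]])}
```

View pics/a.png

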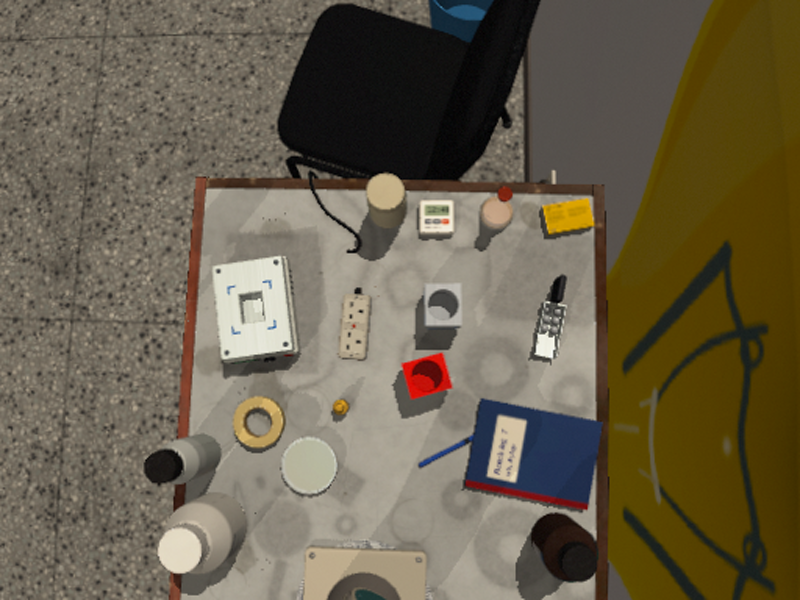

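View pics/b.png

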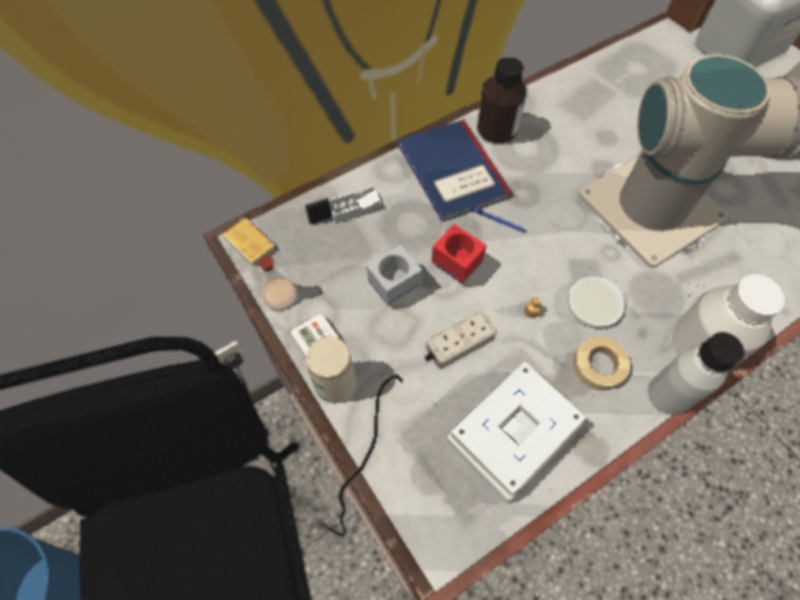

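Top view (800×600 scale): the jar candidates are the grey box at (443,305), which matches the steel jar, and the red box at (427,375), which is the look-alike to leave alone. The mill is at (255,310) with its socket at (251,307). The scoop is at (549,325), grip up-right at (558,290), lip at (543,350). The flask is at (497,212) and the timer at (436,218). Next is a close crop to check the choice.

```bash
cat > h.py <<'E'
import cv2,numpy as np
from scipy.spatial.transform import Rotation as R
from station import ctrl
def cam(n,s=None):
    m=ctrl.camera_model(n)
    if n!="wrist": return m,np.array(m["position"]),R.from_euler("xyz",m["rotation"]).as_matrix()
    Rt=R.from_euler("xyz",s["eef_rot"]).as_matrix();T=m["T_tool_cam"]
    return m,s["position"]+Rt@T[:3,3],Rt@T[:3,:3]
def ray(n,uv,s=None):
    m,p,Rm=cam(n,s);K=m["K"];uv=np.atleast_2d(np.float64(uv))
    u=cv2.undistortPoints(uv[:,None],K,np.array([m["k1"],0,0,0.]))[:,0]
    # forward factor (1+k1 r^2) is opencv's own model
    return p,np.c_[u,np.ones(len(u))]@Rm.T
def plane(n,uv,z,s=None):
    p,d=ray(n,uv,s);return p+d*((z-p[2])/d[:,2])[:,None]
def proj(n,X,s=None):
    m,p,Rm=cam(n,s);X=np.atleast_2d(np.float64(X))
    return cv2.projectPoints(((X-p)@Rm)[:,None],np.zeros(3),np.zeros(3),m["K"],np.array([m["k1"],0,0,0.]))[0][:,0]
E
python3 - <<'E'
import cv2,numpy as np
t=cv2.imread("pics/top0.png");s=cv2.imread("pics/side0.png")
f=lambda im,x,y,w,h:cv2.resize(im[y:y+h,x:x+w],(400,300),interpolation=cv2.INTER_CUBIC)
cv2.imwrite("pics/c.png",np.vstack([np.hstack([f(t,120,160,100,75),f(t,240,170,80,60)]),np.hstack([f(t,310,170,80,60),f(s,230,145,80,60)])]))
E
```

```text
(no output)
```

View pics/c.png

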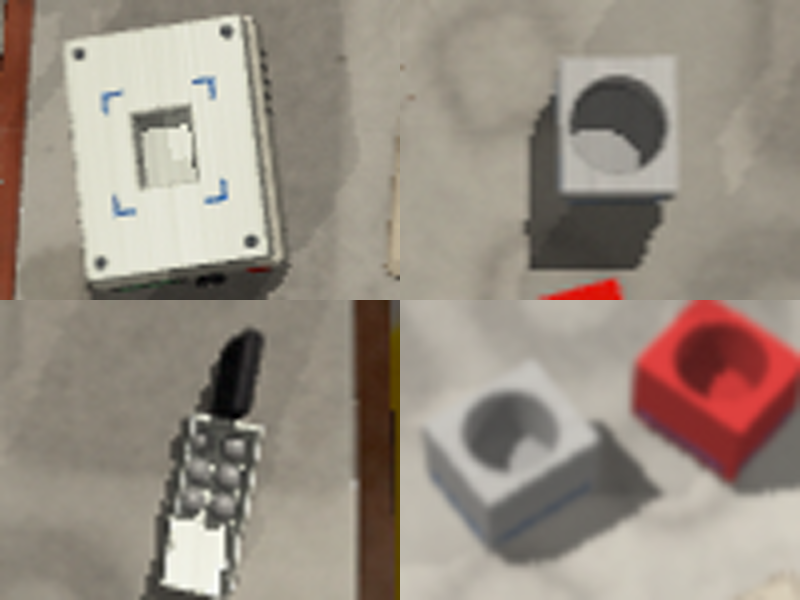

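Crops: the grey jar has a blue band, a bore and its long side along image-vertical (top view), so it's the right one. The red one also carries a band and is left alone. The mill deck shows blue corner marks around the socket. The scoop holds six balls, with the grip at top right.

```bash
python3 - <<'E'
from h import *
t=cv2.imread("pics/top0.png");s=cv2.imread("pics/side0.png")
np.set_printoptions(precision=1,suppress=True)
def rect(P,name,halfturn=True):
    r=cv2.minAreaRect(np.float32(P[:,:2]));b=cv2.boxPoints(r)
    e=b[1]-b[0];f=b[2]-b[1]; l=e if np.hypot(*e)>np.hypot(*f) else f
    if l[0]<0:l=-l
    print(name,np.array(r[0]),np.array(r[1]),"long-axis deg",np.degrees(np.arctan2(l[1],l[0])))
def blue(im,box):
    x,y,w,h=box;c=im[y:y+h,x:x+w];hs=cv2.cvtColor(c,cv2.COLOR_BGR2HSV)
    m=cv2.inRange(hs,(100,70,60),(125,255,255));v,u=np.nonzero(m);return np.c_[u+x,v+y].astype(float)
rect(plane("top",blue(t,(135,170,50,50)),60),"marks top")
rect(plane("side",blue(s,(300,240,70,65)),60),"marks side")
jt=np.array([[558,57],[678,57],[678,193],[560,193]])
jt=(jt-[400,0])/5+[240,170]-.4
rect(plane("top",jt,70),"jar top");print(plane("top",jt,70))
js=(np.array([[425,432],[535,362],[600,437],[490,512]])-[400,300])/5+[230,145]-.4
rect(plane("side",js,70),"jar side")
# scoop grip top (z=52), top view dark mask
def dark(im,box,th=60):
    x,y,w,h=box;c=im[y:y+h,x:x+w].max(2);m=(c<th).astype(np.uint8)
    n,l,st,_=cv2.connectedComponentsWithStats(m);k=1+st[1:,4].argmax();v,u=np.nonzero(l==k);return np.c_[u+x,v+y].astype(float)
rect(plane("top",dark(t,(345,172,25,28),50),52),"grip top")
rect(plane("side",dark(s,(190,120,25,28),50),52),"grip side")
g=lambda a:(np.array(a)-[0,300])/5+[310,170]-.4
print("trough top rim z26: BL,BR(grip end), FL,FR",plane("top",g([[192,417],[265,425],[145,598],[230,600]]),26))
E
```

```text
marks top [503.6 201.3] [81.2 73.2] long-axis deg 9.688241Traceback (most recent call last):
  File "<stdin>", line 13, in <module>
  File "h.py", line 15, in plane
    p,d=ray(n,uv,s);return p+d*((z-p[2])/d[:,2])[:,None]
        ~~~^^^^^^^^
  File "h.py", line 11, in ray
    u=cv2.undistortPoints(uv[:,None],K,np.array([m["k1"],0,0,0.]))[:,0]
      ~~~~~~~~~~~~~~~~~~~^^^^^^^^^^^^^^^^^^^^^^^^^^^^^^^^^^^^^^^^^
cv2.error: OpenCV(4.12.0) /io/opencv/modules/calib3d/src/undistort.dispatch.cpp:347: error: (-215:Assertion failed) CV_IS_MAT(_src) && CV_IS_MAT(_dst) && (_src->rows == 1 || _src->cols == 1) && (_dst->rows == 1 || _dst->cols == 1) && _src->cols + _src->rows - 1 == _dst->rows + _dst->cols - 1 && (CV_MAT_TYPE(_src->type) == CV_32FC2 || CV_MAT_TYPE(_src->type) == CV_64FC2) && (CV_MAT_TYPE(_dst->type) == CV_32FC2 || CV_MAT_TYPE(_dst->type) == CV_64FC2) in function 'cvUndistortPointsInternal'
```

```bash
python3 - <<'E'
from h import *
t=cv2.imread("pics/top0.png");s=cv2.imread("pics/side0.png")
np.set_printoptions(precision=1,suppress=True)
def rect(P,name):
    if len(P)<3: print(name,"none");return
    r=cv2.minAreaRect(np.float32(P[:,:2]));b=cv2.boxPoints(r)
    e=b[1]-b[0];f=b[2]-b[1]; l=e if np.hypot(*e)>np.hypot(*f) else f
    if l[0]<0:l=-l
    print(name,len(P),np.array(r[0]),np.array(r[1]),"long-axis deg",np.degrees(np.arctan2(l[1],l[0])))
def blue(im,box,sat):
    x,y,w,h=box;c=im[y:y+h,x:x+w];hs=cv2.cvtColor(c,cv2.COLOR_BGR2HSV)
    m=cv2.inRange(hs,(98,sat,60),(128,255,255));v,u=np.nonzero(m);return np.c_[u+x,v+y].astype(float)
P=lambda n,uv,z:plane(n,uv,z) if len(uv) else []
for q in(35,50,70,100):
    rect(P("top",blue(t,(140,175,45,40),q),60),f"top{q}");rect(P("side",blue(s,(300,245,65,52),q),60),f"side{q}")
jt=np.array([[558,57],[678,57],[678,193],[560,193]])
jt=(jt-[400,0])/5+[240,170]-.4
rect(P("top",jt,70),"jar top");print(P("top",jt,70))
js=(np.array([[425,432],[535,362],[600,437],[490,512]])-[400,300])/5+[230,145]-.4
rect(P("side",js,70),"jar side")
def dark(im,box,th=60):
    x,y,w,h=box;c=im[y:y+h,x:x+w].max(2);m=(c<th).astype(np.uint8)
    n,l,st,_=cv2.connectedComponentsWithStats(m);k=1+st[1:,4].argmax();v,u=np.nonzero(l==k);return np.c_[u+x,v+y].astype(float)
rect(P("top",dark(t,(345,172,25,28),50),52),"grip top")
rect(P("side",dark(s,(190,120,25,28),50),52),"grip side")
g=lambda a:(np.array(a)-[0,300])/5+[310,170]-.4
print("trough rim",P("top",g([[192,417],[265,425],[145,598],[230,600]]),26))
E
```

```text
top35 59 [503.7 201.9] [83.1 76.1] long-axis deg 9.631134
side35 25 [502.9 201.6] [80.  73.3] long-axis deg 10.450819
top50 46 [502.9 201.4] [81.7 74.4] long-axis deg 9.034007
side50 5 [509.5 166.4] [76.4  1.6] long-axis deg 8.007076
top70 24 [503.6 201.3] [81.2 73.2] long-axis deg 9.688241
side70 none
top100 16 [503.4 201. ] [80.7 72.2] long-axis deg 9.5654955
side100 none
jar top 4 [ 514.3 -119.3] [70.5 61.9] long-axis deg 1.3421222
[[ 548.8  -87.5   70. ]
 [ 550.3 -149.4   70. ]
 [ 479.8 -150.4   70. ]
 [ 478.3  -90.    70. ]]
jar side 4 [ 514.9 -115.9] [73.1 58.2] long-axis deg 4.1480374
grip top 118 [ 546.8 -311.7] [19.5 46.5] long-axis deg -11.69789
grip side 155 [ 557.  -298.7] [39.5 40.1] long-axis deg -13.41787
trough rim [[ 528.3 -294.8   26. ]
 [ 524.9 -334.1   26. ]
 [ 430.8 -269.5   26. ]
 [ 430.8 -314.8   26. ]]
```

```bash
cat >> h.py <<'E'
def go(x,y,z,yaw):
    s=ctrl.get_state();Rt=R.from_euler("xyz",s["eef_rot"]).as_matrix()
    d=Rt.T@(np.array([x,y,z])-s["position"])/1000
    y0=np.degrees(s["eef_rot"][2]);tw=-((yaw-y0+180)%360-180)
    print("t",round(s["t"],2),"pos",s["position"].round(1),"yaw",y0.round(2),"q",s["qpos"].round(2));print("shift",d.round(4),"twist",round(tw,2),"rows>=",np.ceil(max(np.linalg.norm(d)/.0417,abs(tw)/7.16)))
E
python3 - <<'E'
from h import *
go(480,450,320,154.5)
go(515,-117.5,230,182)
print(plane("top",np.array([[385,190],[165,467],[182,550],[497,212],[436,218],[555,190]])/1.5625,100).round())
E
```

```text
t 0.15 pos [269.2 563.4 230.4] yaw 154.46 q [ 1.02  0.28 -0.03  1.27 -0.    1.47]
shift [-0.2391 -0.0116 -0.0896] twist -0.04 rows>= 7.0
t 0.15 pos [269.2 563.4 230.4] yaw 154.46 q [ 1.02  0.28 -0.03  1.27 -0.    1.47]
shift [-0.5154 -0.5083  0.0012] twist -27.54 rows>= 18.0
[[ 697.  -20.  100.]
 [ 238.  317.  100.]
 [ 111.  282.  100.]
 [ 664. -204.  100.]
 [ 651. -105.  100.]
 [ 703. -299.  100.]]
```

```bash
python3 -m pendant '[[[-0.24,-0.012,-0.09,0,-1],[-0.24,-0.012,-0.09,0,-1],[-0.24,-0.012,-0.09,0,-1],[-0.24,-0.012,-0.09,0,-1],[-0.24,-0.012,-0.09,0,-1],[-0.24,-0.012,-0.09,0,-1],[-0.515,-0.508,0,-27.5,-1],[-0.515,-0.508,0,-27.5,-1],[-0.515,-0.508,0,-27.5,-1],[-0.515,-0.508,0,-27.5,-1],[-0.515,-0.508,0,-27.5,-1],[-0.515,-0.508,0,-27.5,-1]]]'; python3 -c "
from h import *
go(515,-117.5,230,182)"
```

```text
t: 1.15
position: [492.1, 205.1, 280.5]
eef_rot: [-3.141, -0.0, -3.107]
force: [0.5, -0.5, -0.2]
gripper_width: 1.002
gripper_force: 0.0
t 1.15 pos [492.1 205.1 280.5] yaw -178.01 q [ 0.27  0.09 -0.15  1.33 -0.    0.24]
shift [-0.0117 -0.3232  0.0506] twist -0.01 rows>= 8.0
```

```bash
python3 -m pendant '[[[0,0,0,0,-1],[0,0,0,0,-1],[0,0,0,0,-1]]]' >/dev/null; python3 - <<'E'
from h import *
s=ctrl.get_state();im=ctrl.grab_frame("wrist");cv2.imwrite("pics/w1.png",im);np.save("w1.npy",np.r_[s["position"],s["eef_rot"]])
print(s["qvel"].round(3))
go(515,-117.5,230,182)
cv2.imwrite("pics/w1b.png",cv2.resize(im,(800,600)))
E
python3 -m pendant '[[[-0.012,-0.323,0.05,0,-1],[-0.012,-0.323,0.05,0,-1],[-0.012,-0.323,0.05,0,-1],[-0.012,-0.323,0.05,0,-1],[-0.012,-0.323,0.05,0,-1],[-0.012,-0.323,0.05,0,-1],[-0.012,-0.323,0.05,0,-1],[-0.012,-0.323,0.05,0,-1],[-0.012,-0.323,0.05,0,-1],[-0.012,-0.323,0.05,0,-1],[-0.012,-0.323,0.05,0,-1]]]'
python3 - <<'E'
from h import *
s=ctrl.get_state();im=ctrl.grab_frame("wrist");cv2.imwrite("pics/w2.png",im);np.save("w2.npy",np.r_[s["position"],s["eef_rot"]])
print(s["qvel"].round(3))
go(515,-117.5,31,181.5)
a=cv2.imread("pics/w1.png")
cv2.imwrite("pics/d.png",np.hstack([cv2.resize(i,(400,300),interpolation=cv2.INTER_AREA) for i in (a,im)]))
E
```

```text
[ 0.029  0.006  0.018  0.001 -0.001 -0.001]
t 1.45 pos [492.7 207.6 281.3] yaw -178.01 q [ 0.28  0.09 -0.14  1.33  0.    0.24]
shift [-0.011  -0.3257  0.0511] twist -0.01 rows>= 8.0
t: 2.37
position: [516.2, -114.2, 231.3]
eef_rot: [3.141, -0.0, -3.106]
force: [0.4, -0.1, 0.2]
gripper_width: 0.998
gripper_force: 0.0
[ 0.02  -0.011 -0.005 -0.001 -0.003 -0.002]
t 2.42 pos [ 516.1 -113.8  231.4] yaw -177.91 q [-0.34  0.11 -0.23  1.23  0.   -0.38]
shift [ 0.0013 -0.0037  0.2004] twist 0.59 rows>= 5.0
```

View pics/d.png

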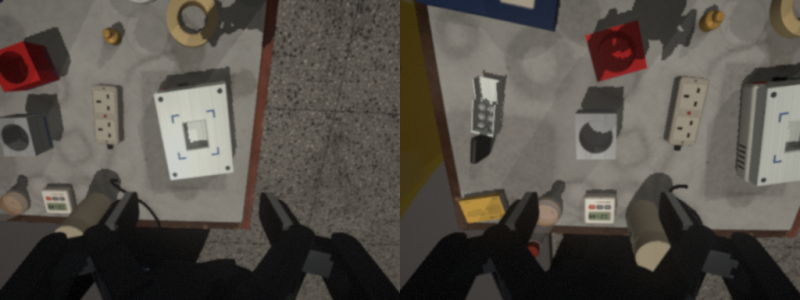

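The left half (over the mill) shows the marks round (195,135). The right half shows the grey jar at (596,137), with the scoop at (482,115) and its grip end at the bottom. I'll measure both by mask.

```bash
python3 - <<'E'
from h import *
np.set_printoptions(precision=1,suppress=True)
def L(n):
    v=np.load(n+".npy");return dict(position=v[:3],eef_rot=v[3:]),cv2.imread(f"pics/{n}.png")
def rect(P,name):
    r=cv2.minAreaRect(np.float32(P[:,:2]));b=cv2.boxPoints(r)
    e=b[1]-b[0];f=b[2]-b[1]; l=e if np.hypot(*e)>np.hypot(*f) else f
    if l[0]<0:l=-l
    print(name,len(P),np.array(r[0]),np.array(r[1]),"deg",np.degrees(np.arctan2(l[1],l[0])))
s,im=L("w1");x,y,w,h=210,130,85,90
hs=cv2.cvtColor(im[y:y+h,x:x+w],cv2.COLOR_BGR2HSV)
for q in(40,60,90):
    v,u=np.nonzero(cv2.inRange(hs,(98,q,60),(128,255,255)));rect(plane("wrist",np.c_[u+x,v+y],60,s),f"marks{q}")
s,im=L("w2");x,y,w,h=215,135,75,80
g=cv2.cvtColor(im[y:y+h,x:x+w],cv2.COLOR_BGR2GRAY)
print(g[::6,::5])
for th in(135,145,155):
    n,l,st,_=cv2.connectedComponentsWithStats((g>th).astype(np.uint8))
    k=l[44-0 if False else 55,37] or 1+st[1:,4].argmax()
    v,u=np.nonzero(l==k);rect(plane("wrist",np.c_[u+x,v+y],70,s),f"jar{th}")
E
```

```text
marks40 92 [502.4 202.2] [81.3 73.9] deg 9.716732
marks60 15 [501.8 202.1] [78.7 72.3] deg 9.534608Traceback (most recent call last):
  File "<stdin>", line 13, in <module>
  File "h.py", line 15, in plane
    p,d=ray(n,uv,s);return p+d*((z-p[2])/d[:,2])[:,None]
        ~~~^^^^^^^^
  File "h.py", line 11, in ray
    u=cv2.undistortPoints(uv[:,None],K,np.array([m["k1"],0,0,0.]))[:,0]
      ~~~~~~~~~~~~~~~~~~~^^^^^^^^^^^^^^^^^^^^^^^^^^^^^^^^^^^^^^^^^
cv2.error: OpenCV(4.12.0) /io/opencv/modules/calib3d/src/undistort.dispatch.cpp:347: error: (-215:Assertion failed) CV_IS_MAT(_src) && CV_IS_MAT(_dst) && (_src->rows == 1 || _src->cols == 1) && (_dst->rows == 1 || _dst->cols == 1) && _src->cols + _src->rows - 1 == _dst->rows + _dst->cols - 1 && (CV_MAT_TYPE(_src->type) == CV_32FC2 || CV_MAT_TYPE(_src->type) == CV_64FC2) && (CV_MAT_TYPE(_dst->type) == CV_32FC2 || CV_MAT_TYPE(_dst->type) == CV_64FC2) in function 'cvUndistortPointsInternal'
```

```bash
python3 - <<'E'
from h import *
np.set_printoptions(precision=1,suppress=True,linewidth=150)
v=np.load("w2.npy");s=dict(position=v[:3],eef_rot=v[3:]);im=cv2.imread("pics/w2.png")
x,y,w,h=215,135,75,80
g=cv2.cvtColor(im[y:y+h,x:x+w],cv2.COLOR_BGR2GRAY)
print(g[::5,::5])
for th in(120,130,140,150):
    n,l,st,_=cv2.connectedComponentsWithStats((g>th).astype(np.uint8))
    if n<2: continue
    k=1+st[1:,4].argmax();v,u=np.nonzero(l==k)
    r=cv2.minAreaRect(np.float32(plane("wrist",np.c_[u+x,v+y],70,s)[:,:2]));print(th,st[k],np.array(r[0]),np.array(r[1]),r[2])
E
```

```text
[[121 123 121 117  57  55  55  56  57  55  56  54  56  57  79]
 [122 124 120  74  51  52  49  50  48  49  50  50  54  67  84]
 [122 122 104  98  98  98  96  96  97  97  95  97  92  67 103]
 [122 123 136 136 133 134 130 131 132 129 128 128 123  69 103]
 [125 124 136 137 136 125 127 129 130 127 129 129 125  67 116]
 [123 123 137 139  96  58 132 132 134 131 127 129 125  68 121]
 [122 123 139 125  57  60  67 132 134 135 132 122 139  65 117]
 [121 125 139  76  58  59  56  59  62  95  66  69 138  73 113]
 [121 124 140  61  59  60  57  55  59  58  57  60 138 113 121]
 [122 125 141  81  51  59  59  58  59  60  53  66 144 123 127]
 [121 125 139 138  55  54  54  55  55  55  54 121 140 127 126]
 [124 124 138 155 111  54  53  66  62  57  96 148 142 129 130]
 [124 123 140 158 155 146  91  88 103 143 151 150 144 128 131]
 [122 124 136 159 155 152 153 159 161 155 152 150 141 125 128]
 [123 125 127 127 126 126 128 125 127 133 129 122 118 121 129]
 [122 124 124 123 123 122 124 124 132 131 126 121 115 118 121]]
120 [   0    0   75   80 3470] [ 514.7 -116.7] [94.8 90. ] 2.0272252559661865
130 [   9   12   54   68 1171] [ 521.7 -117.8] [81.  62.5] 0.042413484305143356
140 [ 10  22  51  47 660] [ 520.  -118.6] [55.8 59.6] 2.0214643478393555
150 [ 11  47  44  22 328] [ 534.9 -121.2] [26.2 51.4] 2.0242042541503906
```

```bash
python3 - <<'E'
from h import *
np.set_printoptions(precision=1,suppress=True,linewidth=180)
v=np.load("w2.npy");s=dict(position=v[:3],eef_rot=v[3:]);im=cv2.imread("pics/w2.png")
g=cv2.cvtColor(im,cv2.COLOR_BGR2GRAY).astype(int)
for r in(152,165,185,200): print(r,g[r,220:230],g[r,272:284])
for c in(230,250,272): print(c,g[143:153,c],g[198:212,c])
print(plane("wrist",[[224.5,148],[277.5,148],[224.5,204.5],[277.5,204.5]],70,s))
go(515,-118,31,181.8)
E
```

```text
152 [124 124 126 128 131 136 136 138 137 135] [128 130 127 125 118 101  80  68  69  69  67  71]
165 [123 125 125 127 133 139 140 143 144 139] [136 139 141 139 122  98  76  66  65  69  85  98]
185 [125 124 123 125 132 139 149 153 155 150] [147 146 146 140 138 130 127 127 127 128 127 126]
200 [124 121 122 124 127 136 147 158 160 161] [149 148 147 141 132 125 123 124 125 125 125 126]
230 [ 59  70  98 122 132 136 135 136 136 135] [159 158 159 160 158 148 136 127 125 124 122 124 123 123]
250 [ 55  70  96 118 127 127 130 131 130 129] [155 160 159 160 156 149 135 125 123 121 123 124 124 124]
272 [ 53  68  95 116 126 126 127 127 128 128] [150 148 149 148 148 140 128 121 118 117 116 117 120 121]
[[ 482.9 -148.6   70. ]
 [ 480.8  -88.9   70. ]
 [ 550.9 -148.5   70. ]
 [ 548.6  -84.7   70. ]]
t 2.42 pos [ 516.1 -113.8  231.4] yaw -177.91 q [-0.3  0.1 -0.2  1.2  0.  -0.4]
shift [ 0.  -0.   0.2] twist 0.29 rows>= 5.0
```

```bash
python3 -m pendant '[[[0.002,-0.0043,0.15,0.3,-1],[0.002,-0.0043,0.15,0.3,-1],[0.002,-0.0043,0.15,0.3,-1],[0.002,-0.0043,0.15,0.3,-1],[0.002,-0.0043,0.204,0.3,-1],[0.002,-0.0043,0.204,0.3,-1],[0.002,-0.0043,0.204,0.3,-1],[0.002,-0.0043,0.204,0.3,1],[0.002,-0.0043,0.204,0.3,1],[0.002,-0.0043,0.204,0.3,1],[0.002,-0.0043,0.204,0.3,1],[0.002,-0.0043,0.204,0.3,1]]]' 70
python3 -m pendant '[[[0,0,0,0,1],[0,0,0,0,1],[0,0,-0.05,0,1],[0,0,-0.10,0,1],[0,0,-0.14,0,1],[0,0,-0.14,0,1],[0,0,-0.14,0,1]]]'
python3 - <<'E'
from h import *
s=ctrl.get_state();im=ctrl.grab_frame("wrist");cv2.imwrite("pics/w3.png",im);np.save("w3.npy",np.r_[s["position"],s["eef_rot"]])
t=ctrl.grab_frame("top");cv2.imwrite("pics/t3.png",t)
cv2.imwrite("pics/e.png",np.hstack([cv2.resize(im,(400,300),interpolation=cv2.INTER_AREA),cv2.resize(t[150:270,200:360],(400,300))]))
go(503,202,180,189.65)
E
```

```text
t: 3.42
position: [516.0, -119.3, 29.6]
eef_rot: [3.141, 0.005, -3.112]
force: [-1.1, 4.5, 7.8]
gripper_width: 0.721
gripper_force: 76.8
t: 4.0
position: [517.6, -121.4, 172.8]
eef_rot: [-3.137, 0.01, -3.113]
force: [1.1, 0.3, -4.5]
gripper_width: 0.715
gripper_force: 82.4
t 4.1 pos [ 513.3 -119.8  166.9] yaw -178.35 q [-0.35  0.15 -0.33  1.09 -0.   -0.38]
shift [ 0.0011  0.322  -0.0133] twist -8.0 rows>= 8.0
```

View pics/e.png

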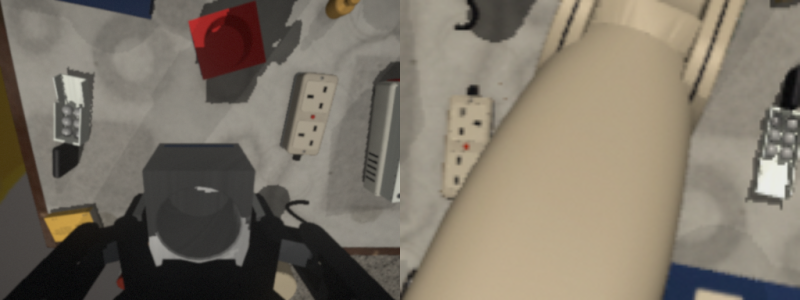

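The jar is held squarely and clears the table. The wrist view shows its top face spanning x 145–252, with the bore at (200,215) in 400 px scale. I'll measure its offset along tool x.

```bash
python3 - <<'E'
from h import *
np.set_printoptions(precision=2,suppress=True,linewidth=180)
im=cv2.imread("pics/w3.png");g=cv2.cvtColor(im,cv2.COLOR_BGR2GRAY)
for c in(200,215,300): print(c,g[175:290:2,c])
T=ctrl.camera_model("wrist")["T_tool_cam"]
m=ctrl.camera_model("wrist")
def tool(uv,z):
    u=cv2.undistortPoints(np.float64(uv)[:,None],m["K"],np.array([m["k1"],0,0,0.]))[:,0]
    d=np.c_[u,np.ones(len(u))]@T[:3,:3].T;p=T[:3,3];return p+d*((z-p[2])/d[:,2])[:,None]
print(tool([[190,r] for r in range(180,300,10)],-40.4))
cv2.imwrite("pics/f.png",cv2.convertScaleAbs(cv2.resize(im[160:384,140:370],(690,600),interpolation=cv2.INTER_CUBIC),alpha=1.8))
go(503,202,180,189.65)
E
```

```text
200 [130 129 128 130 130 127 118  94  70  58  57  55  58  57  55  56  52  57  56  56  56  57  60  62  63  60  60  61  62  61  61  59  62  60  62  59  60  59  61  60  59  59  59  59
  58  60  58  58  58  55  52  55  52  54  52  51  52  55]
215 [134 135 137 134  97  52  45  56  57  57  56  56  55  54  57  57  55  53  55  54  56  57  59  57  59  58  60  60  59  57  60  60  58  58  56  58  58  58  57  52  47  51  51  50
  51  50  50  51  50  50  49  48  50  50  51  51  50  51]
300 [132 129 128 127  95  59  58  57  58  57  57  58  56  55  57  58  54  55  55  54  55  56  60  61  63  63  62  61  62  62  62  62  63  60  60  62  62  59  60  61  61  59  57  59
  64  63  62  59  59  57  56  55  53  54  52  48  52  49]
[[ 53.47 -25.21 -40.4 ]
 [ 49.33 -25.52 -40.4 ]
 [ 45.08 -25.84 -40.4 ]
 [ 40.73 -26.18 -40.4 ]
 [ 36.26 -26.52 -40.4 ]
 [ 31.68 -26.87 -40.4 ]
 [ 26.96 -27.24 -40.4 ]
 [ 22.12 -27.62 -40.4 ]
 [ 17.14 -28.01 -40.4 ]
 [ 12.01 -28.42 -40.4 ]
 [  6.72 -28.84 -40.4 ]
 [  1.27 -29.28 -40.4 ]]
t 4.1 pos [ 513.3 -119.8  166.9] yaw -178.35 q [-0.35  0.15 -0.33  1.09 -0.   -0.38]
shift [ 0.    0.32 -0.01] twist -8.0 rows>= 8.0
```

View pics/f.png

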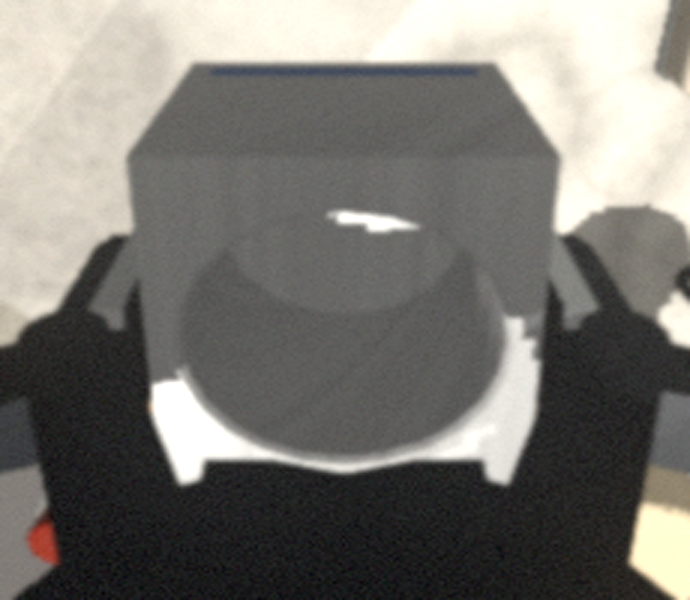

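```bash
python3 -c "
from h import *
np.set_printoptions(suppress=True)
go(504.8,202.1,130,189.65)"
python3 -m pendant '[[[0,0.322,0,-8,1],[0,0.322,0,-8,1],[0,0.322,0,-8,1],[0,0.322,0,-8,1],[0,0.322,0,-8,1],[0,0.322,0,-8,1],[0,0.322,0,-8,1],[0,0.322,0,-8,1],[0,0.322,0,-8,1],[0,0.322,0,-8,1],[0,0.322,0,-8,1],[0,0.322,0,-8,1]]]'
python3 -m pendant '[[[0,0,0,0,1],[0,0,0,0,1],[0,0,0,0,1],[0,0,0,0,1]]]'
python3 - <<'E'
from h import *
np.set_printoptions(suppress=True)
for i in range(2):
    go(504.8,202.1,120,189.65)
    s=ctrl.get_state();im=ctrl.grab_frame("top")
    cv2.imwrite("pics/w4.png",ctrl.grab_frame("wrist"))
    cv2.imwrite("pics/t4.png",im);cv2.imwrite("pics/s4.png",ctrl.grab_frame("side"))
E
```

```text
t 4.1 pos [ 513.3 -119.8  166.9] yaw -178.35 q [-0.35  0.15 -0.33  1.09 -0.   -0.38]
shift [-0.0007  0.3221  0.0367] twist -8.0 rows>= 8.0
t: 5.1
position: [503.0, 200.8, 165.1]
eef_rot: [-3.141, -0.004, -2.974]
force: [0.2, -1.3, -6.4]
gripper_width: 0.716
gripper_force: 82.9
t: 5.43
position: [504.7, 201.5, 167.3]
eef_rot: [-3.142, 0.0, -2.974]
force: [-0.2, -0.2, -5.5]
gripper_width: 0.714
gripper_force: 82.9
t 5.43 pos [504.7 201.5 167.3] yaw -170.41 q [ 0.26  0.18 -0.29  1.1  -0.    0.09]
shift [-0.0002  0.0006  0.0473] twist -0.06 rows>= 2.0
t 5.58 pos [504.6 201.9 167.4] yaw -170.37 q [ 0.26  0.18 -0.29  1.1   0.    0.09]
shift [-0.0002  0.0002  0.0474] twist -0.02 rows>= 2.0
```

```bash
python3 -m pendant '[[[0,0,0.04,0,1],[0,0,0.07,0,1],[0,0,0.074,0,1],[0,0,0.077,0,1],[0,0,0.08,0,1],[0,0,0.082,0,1],[0,0,0.084,0,1],[0,0,0.084,0,1],[0,0,0.084,0,1]]]'; python3 -c "
from h import *
go(504.8,202.1,71.6,189.65)"
```

```text
t: 6.48
position: [505.0, 202.3, 83.8]
eef_rot: [3.141, 0.001, -2.973]
force: [0.1, 0.8, -5.0]
gripper_width: 0.714
gripper_force: 82.9
t 6.48 pos [505.  202.3  83.8] yaw -170.34 q [ 0.26  0.26 -0.39  0.93  0.    0.09]
shift [ 0.0003 -0.0001  0.0122] twist 0.01 rows>= 1.0
```

```bash
python3 -m pendant '[[[0,0,0.003,0,1],[0,0,0.006,0,1],[0,0,0.009,0,1],[0,0,0.011,0,1],[0,0,0.0125,0,1],[0,0,0.0135,0,1],[0,0,0.0135,0,1],[0,0,0.0135,0,1]]]'
```

```text
t: 7.15
position: [504.2, 202.1, 71.7]
eef_rot: [-3.141, -0.0, -2.973]
force: [-5.6, -0.9, 9.1]
gripper_width: 0.714
gripper_force: 83.2
```

```bash
python3 -m pendant '[[[0,0,-0.001,0,-1],[0,0,-0.001,0,-1],[0,0,-0.001,0,-1],[0,0,-0.001,0,-1],[0,0,-0.08,0,-1],[0,0,-0.08,0,-1],[0,0,-0.16,0,-1],[0,0,-0.16,0,-1],[0,0,-0.16,0,-1],[0,0,-0.16,0,-1]]]'; python3 -c "
from h import *
cv2.imwrite('pics/w5.png',ctrl.grab_frame('wrist'))
np.set_printoptions(suppress=True)
go(540,-308,230,167)"
```

```text
t: 7.98
position: [507.1, 202.8, 233.2]
eef_rot: [3.141, 0.008, -2.973]
force: [-0.3, 0.1, -0.5]
gripper_width: 1.0
gripper_force: 0.0
t 8.03 pos [505.3 202.4 230.7] yaw -170.34 q [ 0.26  0.13 -0.21  1.23  0.    0.09]
shift [ 0.0514 -0.5089  0.0004] twist 22.66 rows>= 13.0
```

```bash
python3 -m pendant '[[[0.051,-0.509,0,22.7,-1],[0.051,-0.509,0,22.7,-1],[0.051,-0.509,0,22.7,-1],[0.051,-0.509,0,22.7,-1],[0.051,-0.509,0,22.7,-1],[0.051,-0.509,0,22.7,-1],[0.051,-0.509,0,22.7,-1],[0.051,-0.509,0,22.7,-1],[0.051,-0.509,0,22.7,-1],[0.051,-0.509,0,22.7,-1],[0.051,-0.509,0,22.7,-1],[0.051,-0.509,0,22.7,-1]]]' >/dev/null
python3 -c "
from h import *
go(540,-308,170,167)"
python3 -m pendant '[[[0,-0.05,0.03,0,-1],[0,-0.05,0.03,0,-1],[0,-0.05,0.03,0,-1],[0,-0.05,0.03,0,-1],[0,-0.05,0.03,0,-1],[0,-0.05,0.03,0,-1]]]'
python3 - <<'E'
from h import *
s=ctrl.get_state();im=ctrl.grab_frame("wrist");cv2.imwrite("pics/w6.png",im);np.save("w6.npy",np.r_[s["position"],s["eef_rot"]])
t=ctrl.grab_frame("top");cv2.imwrite("pics/t6.png",t)
go(540,-308,200,167)
cv2.imwrite("pics/g.png",np.hstack([im[40:384,100:412],cv2.resize(t[160:230,130:200],(344,344),interpolation=cv2.INTER_CUBIC)]))
E
```

```text
t 9.03 pos [ 537.2 -298.   226.8] yaw 166.94 q [-0.61  0.26 -0.05  1.26  0.   -0.38]
shift [-0.0052 -0.0092  0.0568] twist -0.06 rows>= 2.0
t: 9.53
position: [528.0, -343.8, 200.2]
eef_rot: [3.142, 0.0, 2.916]
force: [0.7, -0.2, 0.2]
gripper_width: 1.0
gripper_force: 0.0
t 9.63 pos [ 528.2 -344.1  200.7] yaw 167.08 q [-0.68  0.3  -0.06  1.21  0.   -0.45]
shift [-0.0034  0.0378  0.0007] twist 0.08 rows>= 1.0
```

View pics/g.png

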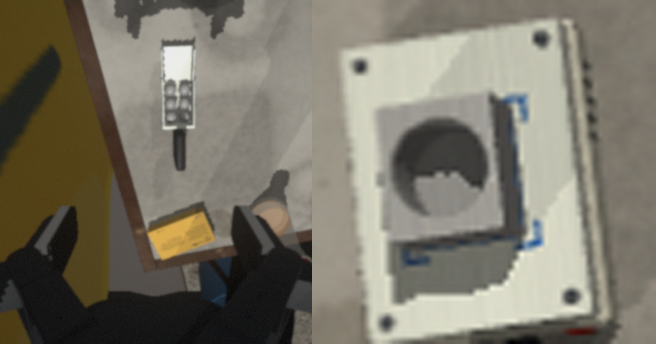

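The jar sits squarely in the socket (right half). In the wrist view the trough is at crop (163–197, 40–130) and the grip at (180,150), both aligned with the tool.

```bash
python3 - <<'E'
from h import *
np.set_printoptions(precision=1,suppress=True,linewidth=200)
v=np.load("w6.npy");s=dict(position=v[:3],eef_rot=v[3:]);im=cv2.imread("pics/w6.png")
g=cv2.cvtColor(im,cv2.COLOR_BGR2GRAY).astype(int)
for r in range(165,216,5): print(r,g[r,262:302:1])
x,y=262,168
m=(g[y:y+48,x:x+40]<60).astype(np.uint8);n,l,st,_=cv2.connectedComponentsWithStats(m);k=1+st[1:,4].argmax();vv,u=np.nonzero(l==k)
print(st[k]);P=plane("wrist",np.c_[u+x,vv+y],52,s);r=cv2.minAreaRect(np.float32(P[:,:2]));print(r)
# trough rim corners
print(plane("wrist",[[263,169],[295,168],[263,80],[294,80]],26,s))
print("grip far end top/near", plane("wrist",[[280,211],[280,172]],52,s))
E
```

```text
165 [156 182 178 153 132 129 127 128 128 132 136 139 138 136 126 114 107 107 108 108 106 107 108 115 131 147 152 154 158 164 175 191 184 159 139 136 137 138 138 138]
170 [129 137 144 147 147 147 146 145 142 136 119  93  70  58  49  43  46  44  44  46  51  57  67  76  93 112 127 137 140 141 140 140 139 140 139 138 136 139 140 140]
175 [128 128 126 124 124 125 125 126 125 121 102  71  46  39  41  43  45  46  44  43  43  46  51  70 103 123 131 131 132 135 137 138 139 138 140 138 137 135 136 134]
180 [127 130 129 128 130 131 129 129 128 124 104  72  47  42  47  51  60  64  61  54  50  48  58  87 116 132 136 139 138 138 140 142 140 140 139 138 138 137 136 137]
185 [132 132 132 130 130 131 130 129 125 120 103  75  51  42  47  53  62  65  63  57  53  48  59  85 115 131 136 136 136 137 136 137 137 139 140 139 140 139 139 138]
190 [138 135 131 133 134 133 132 129 128 121 107  77  53  40  45  56  63  68  65  59  52  49  58  85 115 133 140 142 141 140 137 136 136 135 134 137 137 139 140 140]
195 [129 128 129 128 128 128 127 126 126 122 106  77  53  42  45  52  65  70  65  58  54  48  59  86 116
[... 317 characters left out ...]
 50  58  90 118 136 137 138 138 138 136 138 135 135 135 136 137 138 138 137]
210 [129 129 129 129 128 129 131 129 131 133 133 136 136 130 115  98  88  87  84  80  81  89 105 121 131 135 135 135 133 133 134 136 136 136 136 136 135 136 136 136]
215 [131 131 129 130 130 130 131 132 133 136 138 140 141 142 140 140 138 136 135 133 131 132 130 133 134 133 134 134 132 132 134 134 137 139 139 138 136 136 134 134]
[ 12   2  11  39 291]
((544.3674926757812, -318.7351379394531), (11.407808303833008, 45.41920852661133), 79.07347869873047)
[[ 523.4 -331.8   26. ]
 [ 530.8 -294.    26. ]
 [ 426.2 -310.5   26. ]
 [ 433.7 -277.5   26. ]]
grip far end top/near [[ 570.4 -322.7   52. ]
 [ 524.7 -313.6   52. ]]
```

```bash
python3 -c "
from h import *
np.set_printoptions(suppress=True)
go(562,-320,22,169)"
```

```text
t 9.63 pos [ 528.2 -344.1  200.7] yaw 167.08 q [-0.68  0.3  -0.06  1.21  0.   -0.45]
shift [-0.0273  0.0312  0.1787] twist -1.92 rows>= 5.0
```

```bash
python3 -m pendant '[[[-0.0273,0.0312,0.08,-1.9,-1],[-0.0273,0.0312,0.12,-1.9,-1],[-0.0273,0.0312,0.15,-1.9,-1],[-0.0273,0.0312,0.179,-1.9,-1],[-0.0273,0.0312,0.179,-1.9,-1],[-0.0273,0.0312,0.179,-1.9,-1],[-0.0273,0.0312,0.179,-1.9,-1],[-0.0273,0.0312,0.179,-1.9,0.3],[-0.0273,0.0312,0.179,-1.9,0.3],[-0.0273,0.0312,0.179,-1.9,0.5],[-0.0273,0.0312,0.179,-1.9,0.5],[-0.0273,0.0312,0.179,-1.9,0.5]]]' 40
python3 -m pendant '[[[0,0,0,0,0.6],[0,0,0,0,0.65],[0,0,0,0,0.7],[0,0,0,0,0.75],[0,0,0,0,1],[0,0,0,0,1],[0,0,0,0,1]]]' 40
python3 -c "
from h import *
im=ctrl.grab_frame('wrist');cv2.imwrite('pics/w7.png',im);t=ctrl.grab_frame('top')
go(562,-320,22,169)"
```

```text
t: 10.63
position: [561.8, -321.9, 22.1]
eef_rot: [-3.141, 0.002, 2.947]
force: [-0.6, 0.0, 0.0]
gripper_width: 0.298
gripper_force: 0.0
t: 11.22
position: [561.2, -321.1, 20.8]
eef_rot: [3.141, 0.0, 2.947]
force: [0.0, 1.6, 2.9]
gripper_width: 0.132
gripper_force: 39.0
t 11.32 pos [ 561.2 -321.1   20.8] yaw 168.86 q [-0.62  0.49 -0.2   0.88  0.   -0.43]
shift [-0.0006  0.0012 -0.0012] twist -0.14 rows>= 1.0
```

```bash
python3 -m pendant '[[[0,0,0,0,1],[0,0,0,0,1],[0,0,-0.005,0,1],[0,0,-0.015,0,1],[0,0,-0.03,0,1],[0,0,-0.05,0,1],[0,0,-0.07,0,1],[0,0,-0.085,0,1],[0,0,-0.095,0,1],[0,0,-0.1,0,1],[0,0,-0.1,0,1],[0,0,-0.1,0,1]]]' 120
python3 - <<'E'
from h import *
im=ctrl.grab_frame("wrist");cv2.imwrite("pics/w8.png",im);s=ctrl.grab_frame("side");cv2.imwrite("pics/s8.png",s)
cv2.imwrite("pics/i.png",np.hstack([cv2.resize(im,(400,300),interpolation=cv2.INTER_AREA),cv2.resize(s[90:195,170:310],(400,300))]))
go(562,-320,22,169)
E
```

```text
t: 12.32
position: [560.7, -320.9, 120.1]
eef_rot: [3.141, -0.001, 2.947]
force: [-0.2, 0.5, -2.5]
gripper_width: 0.117
gripper_force: 117.3
t 12.42 pos [ 560.1 -320.5  119.2] yaw 168.86 q [-0.62  0.39 -0.12  1.07 -0.   -0.43]
shift [-0.002   0.0008  0.0972] twist -0.14 rows>= 3.0
```

View pics/i.png

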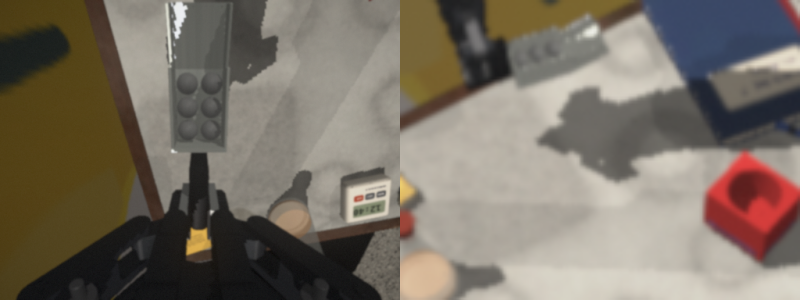

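The scoop is held level with all six balls in it, and the lip is near the top of the wrist view at (199,2).

```bash
python3 - <<'E'
from h import *
np.set_printoptions(precision=4,suppress=True)
m=ctrl.camera_model("wrist");T=m["T_tool_cam"]
def tool(uv,z):
    u=cv2.undistortPoints(np.float64([uv])[:,None],m["K"],np.array([m["k1"],0,0,0.]))[:,0]
    d=(np.c_[u,np.ones(1)]@T[:3,:3].T)[0];p=T[:3,3];return p+d*((z-p[2])/d[2])
print("lip",tool([254.7,3],6.8),"rear",tool([256,194],-5.2))
go(560,225,225,189.65)
E
python3 -m pendant '[[[0,0,-0.02,0,1],[0,0,-0.05,0,1],[0,0,-0.08,0,1],[0,0.005,-0.1,0,1],[0,0.015,-0.105,0,1],[0,0.03,-0.105,0,1],[0,0.05,-0.105,0,1],[0,0.075,-0.105,0,1],[0,0.1,-0.105,0,1],[0,0.125,-0.105,0,1],[0,0.15,-0.105,0,1],[0,0.175,-0.105,0,1]]]'
python3 -c "
from h import *
np.set_printoptions(suppress=True)
go(560,225,225,189.65)"
```

```text
lip [128.3444   0.2671   6.8   ] rear [35.8206  0.9881 -5.2   ]
t 12.42 pos [ 560.1 -320.5  119.2] yaw 168.86 q [-0.62  0.39 -0.12  1.07 -0.   -0.43]
shift [ 0.1058  0.5353 -0.105 ] twist -20.79 rows>= 14.0
t: 13.42
position: [593.0, -146.2, 222.1]
eef_rot: [3.14, -0.006, 2.948]
force: [0.6, 0.4, -2.9]
gripper_width: 0.123
gripper_force: 117.4
t 13.42 pos [ 593.  -146.2  222.1] yaw 168.9 q [-0.35  0.26 -0.07  1.25  0.   -0.15]
shift [ 0.1039  0.3579 -0.0018] twist -20.75 rows>= 9.0
```

```bash
python3 -m pendant '[[[0.008,0.027,0,-2,1],[0.016,0.054,0,-4,1],[0.024,0.081,0,-6,1],[0.032,0.108,0,-8,1],[0.039,0.135,0,-10,1],[0.046,0.16,0,-12,1],[0.053,0.185,0,-14,1],[0.06,0.21,0,-16,1],[0.066,0.232,0,-18,1],[0.072,0.25,0,-19.5,1],[0.077,0.265,0,-20.5,1],[0.081,0.277,0,-20.8,1]]]'
python3 -c "
from h import *
np.set_printoptions(suppress=True)
go(638.1,225,210,189.65)"
```

```text
t: 14.42
position: [566.1, 140.2, 222.4]
eef_rot: [3.141, -0.006, -2.97]
force: [-0.2, 0.2, -2.7]
gripper_width: 0.118
gripper_force: 117.5
t 14.42 pos [566.1 140.2 222.4] yaw -170.2 q [ 0.13  0.21 -0.13  1.24  0.   -0.04]
shift [-0.0855  0.0713  0.012 ] twist 0.15 rows>= 3.0
```

```bash
python3 -m pendant '[[[-0.002,0.015,0,0,1],[-0.006,0.03,0,0,1],[-0.012,0.045,0,0,1],[-0.02,0.058,0,0,1],[-0.028,0.067,0,0,1],[-0.037,0.071,0.005,0,1],[-0.046,0.071,0.01,0,1],[-0.055,0.071,0.017,0,1],[-0.064,0.071,0.025,0,1],[-0.073,0.071,0.035,0,1],[-0.08,0.071,0.045,0,1],[-0.085,0.071,0.053,0,1]]]'
python3 -m pendant '[[[0,0,0.005,0,1],[0,0,0.008,0,1],[0,0,0.008,0,1],[0,0,0.008,0,1],[0,0,0.008,0,1]]]'
python3 - <<'E'
from h import *
np.set_printoptions(suppress=True)
go(638.1,225,133,189.65)
im=ctrl.grab_frame("wrist");cv2.imwrite("pics/w9.png",im);s=ctrl.grab_frame("side")
cv2.imwrite("pics/j.png",np.hstack([cv2.resize(im,(400,300),interpolation=cv2.INTER_AREA),cv2.resize(s[210:345,250:430],(400,300))]))
E
```

```text
t: 15.42
position: [641.5, 221.6, 170.6]
eef_rot: [-3.141, -0.002, -2.974]
force: [0.6, -0.6, -3.3]
gripper_width: 0.123
gripper_force: 117.4
t: 15.83
position: [640.9, 222.3, 165.5]
eef_rot: [3.142, 0.001, -2.973]
force: [-1.0, 0.6, -2.4]
gripper_width: 0.12
gripper_force: 117.5
t 15.83 pos [640.9 222.3 165.5] yaw -170.34 q [0.24 0.41 0.01 1.18 0.   0.07]
shift [0.0024 0.0031 0.0325] twist 0.01 rows>= 1.0
```

View pics/j.png

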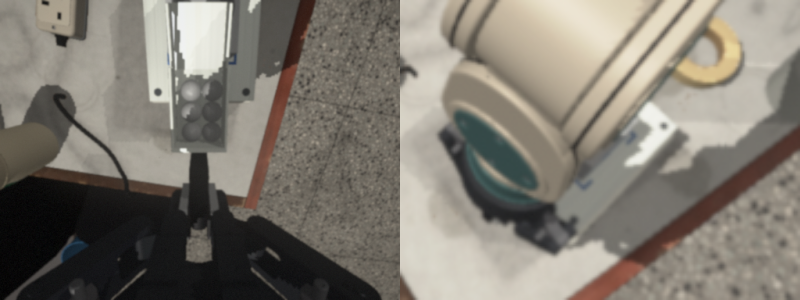

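The scoop is level above the mill with six balls in it, the lip pointing over the jar. I'll lower it until the ramp is just above the near rim.

```bash
python3 -m pendant '[[[0.001,0.0015,0.008,0,1],[0.002,0.003,0.016,0,1],[0.0025,0.003,0.023,0,1],[0.0025,0.003,0.028,0,1],[0.0025,0.003,0.0305,0,1],[0.0025,0.003,0.0305,0,1],[0.0025,0.003,0.0305,0,1],[0.0025,0.003,0.0305,0,1]]]'
cat >> h.py <<'E'
def prof():
    s=ctrl.get_state();im=ctrl.grab_frame("wrist");g=cv2.cvtColor(im,cv2.COLOR_BGR2GRAY)
    print("f",s["force"].round(1),"m",s["moment"].round(2),"w",round(s["gripper_width"],3),"gf",round(s["gripper_force"],1),"pos",s["position"].round(1))
    print("col256",g[0:260:6,256]);print("row150",g[150,190:320:6]);return im
E
python3 -c "
from h import *
prof()"
python3 -m pendant '[[[0,0,0,0,1],[0,0,0,0,1],[0,0,0,0,1]]]' 20
python3 -c "
from h import *
prof()"
```

```text
t: 16.6
position: [638.3, 224.8, 134.5]
eef_rot: [3.142, 0.001, -2.973]
force: [-0.2, 0.4, -2.0]
gripper_width: 0.12
gripper_force: 117.5
f [-0.2  0.4 -2. ] m [ 0.04 -0.1  -0.02] w 0.12 gf 117.5 pos [638.3 224.8 134.5]
col256 [ 77 230 230 230 232 233 233 233 232 226 223 225 225 223 223 202 168  96
 100  98 117  93  87  89  77  84  88  84  83  82  81 101 109  31  35  35
  36  37  35  34  33  29  28  30]
row150 [127 125 123 127 125 197  85  91  84  76  77  84  65  67  64  67  72 114
 118 137 155 158]
t: 16.9
position: [638.1, 224.8, 134.5]
eef_rot: [3.142, 0.001, -2.973]
force: [0.5, 0.5, -2.4]
gripper_width: 0.115
gripper_force: 117.5
f [ 0.5  0.5 -2.4] m [ 0.04 -0.1  -0.01] w 0.115 gf 117.5 pos [638.1 224.8 134.5]
col256 [ 77 230 231 232 232 232 233 234 232 226 224 224 224 223 223 201 167  95
  99  99 103  90  89  87  82  82  86  85  84  80  81  99 110  36  35  34
  36  37  35  32  32  31  31  28]
row150 [129 125 124 126 123 197  83  92  93  76  76  82  62  68  65  68  73 114
 119 138 154 156]
```

```bash
for i in 1; do python3 -m pendant '[[[0,0,0,0,0.85],[0,0,0,0,0.85],[0,0,0,0,0.85]]]' 20|tail -2; python3 -m pendant '[[[0,0,0,0,0.8],[0,0,0,0,0.8],[0,0,0,0,0.8]]]' 20|tail -2;  python3 -m pendant '[[[0,0,0,0,0.77],[0,0,0,0,0.77],[0,0,0,0,0.77]]]' 20; done; python3 -c "
from h import *
prof()"
```

```text
gripper_width: 0.12
gripper_force: 117.5
gripper_width: 0.122
gripper_force: 117.4
t: 17.7
position: [637.9, 224.8, 134.2]
eef_rot: [3.142, -0.0, -2.973]
force: [-1.1, -0.2, -2.3]
gripper_width: 0.121
gripper_force: 115.1
f [-1.1 -0.2 -2.3] m [-0.01 -0.1  -0.03] w 0.121 gf 115.1 pos [637.9 224.8 134.2]
col256 [ 76 229 230 232 233 233 232 233 232 226 225 224 224 223 223 202 166  94
  94  99 101  91  88  90  80  84  87  87  86  82  80 100 108  35  34  38
  38  36  35  34  33  31  30  28]
row150 [128 126 122 128 125 197  85  93  95  77  76  84  65  68  66  67  73 115
 119 136 153 157]
```

```bash
python3 -m pendant '[[[0,0,0,0,0.76],[0,0,0,0,0.76],[0,0,0,0,0.76]]]' 20|tail -3; python3 -m pendant '[[[0,0,0,0,0.75],[0,0,0,0,0.75],[0,0,0,0,0.75]]]' 20|tail -3; python3 -c "
from h import *
prof()"
```

```text
force: [0.4, -0.2, -2.9]
gripper_width: 0.126
gripper_force: 92.9
force: [0.4, 0.6, -3.1]
gripper_width: 0.127
gripper_force: 70.4
f [ 0.4  0.6 -3.1] m [ 0.01 -0.16 -0.  ] w 0.127 gf 70.4 pos [637.9 224.7 134.2]
col256 [ 76 229 230 232 231 233 233 233 232 226 224 225 224 224 223 203 165  95
  95  99 103  91  88  88  79  83  87  83  85  79  80 101 108  36  34  36
  38  36  33  33  30  32  31  30]
row150 [129 126 124 127 123 196  85  93 104  79  77  83  62  67  65  69  72 116
 120 137 153 157]
```

```bash
python3 -m pendant '[[[0,0,0,0,0.735],[0,0,0,0,0.735],[0,0,0,0,0.735]]]'|tail -3; python3 -m pendant '[[[0,0,0,0,0.728],[0,0,0,0,0.728],[0,0,0,0,0.728]]]'|tail -3; python3 -c "
from h import *
prof()"
```

```text
force: [0.6, 0.4, -2.5]
gripper_width: 0.136
gripper_force: 36.4
force: [-0.1, 0.5, -3.5]
gripper_width: 0.136
gripper_force: 20.3
f [-0.1  0.5 -3.5] m [ 0.05 -0.07  0.02] w 0.136 gf 20.3 pos [637.9 224.8 134.2]
col256 [ 78 229 231 231 231 232 233 232 232 226 224 224 224 224 222 202 166  94
  96  99 103  92  89  88  80  85  87  85  86  82  81  99 108  33  36  36
  35  35  36  35  31  29  28  26]
row150 [128 126 125 128 125 194  85  94 104  77  77  85  65  66  64  67  72 115
 119 136 154 155]
```

```bash
python3 -m pendant '[[[0,0,0,0,0.725],[0,0,0,0,0.725],[0,0,0,0,0.725]]]'|tail -3; python3 -c "
from h import *
prof()"; python3 -m pendant '[[[0,0,0,0,0.722],[0,0,0,0,0.722],[0,0,0,0,0.722]]]'|tail -3; python3 -c "
from h import *
prof()"
```

```text
force: [-0.2, 0.8, -3.5]
gripper_width: 0.135
gripper_force: 13.5
f [-0.2  0.8 -3.5] m [ 0.03 -0.14 -0.03] w 0.135 gf 13.5 pos [637.9 224.7 134.2]
col256 [ 79 230 231 231 232 232 234 233 232 226 225 225 224 223 223 201 168  96
  97  99 111  92  90  86  80  85  88  84  84  80  81 100 107  34  35  33
  38  35  33  33  33  33  28  27]
row150 [128 126 123 126 124 193  86  93 105  78  77  85  64  66  65  68  74 115
 117 134 154 156]
force: [-0.2, -0.6, -1.9]
gripper_width: 0.138
gripper_force: 6.6
f [-0.2 -0.6 -1.9] m [-0.01  0.    0.02] w 0.138 gf 6.6 pos [637.9 224.7 134.3]
col256 [ 71  74 210 229 230 231 231 233 233 231 225 225 226 226 225 224 164 101
 100  97 103  91  93  89  82  84  89  89  85  83  82  95 109  34  34  36
  36  36  36  35  32  31  28  28]
row150 [127 126 123 126 123 203  87  88  72  78  79  84  64  72  65  68  77 117
 119 137 154 156]
```

```bash
python3 -m pendant '[[[0.001,0,-0.003,0,0.722],[0.003,0,-0.006,0,0.722],[0.005,0,-0.01,0,0.722],[0.0065,0,-0.013,0,0.722],[0.0065,0,-0.013,0,0.722],[0.0065,0,-0.013,0,0.722]]]'|tail -4; python3 -c "
from h import *
prof()"
```

```text
eef_rot: [3.142, 0.001, -2.973]
force: [0.6, 0.2, 0.2]
gripper_width: 0.136
gripper_force: 6.7
f [0.6 0.2 0.2] m [ 0.04  0.03 -0.03] w 0.136 gf 6.7 pos [631.7 223.7 148. ]
col256 [144 135 111  72  73  78 222 223 224 225 226 221 217 195 103  93 112 140
  97  98  89  87  98  96  85 134 185  97  95  92  95  91 111  52  35  35
  35  37  33  32  34  34  31  28]
row150 [124 127 121 124 126 149  94  95  70  82  84 134  67  78  68  70 106 119
 122 143 154 155]
```

```bash
python3 -m pendant '[[[0.003,0,-0.005,0,0.723],[0.006,0,-0.01,0,0.723],[0.010,0,-0.016,0,0.723],[0.014,0,-0.021,0,0.723],[0.014,0,-0.021,0,0.723],[0.014,0,-0.021,0,0.723]]]'|tail -4; python3 - <<'E'
from h import *
im=prof();cv2.imwrite("pics/w10.png",im)
m=ctrl.camera_model("wrist")
E
```

```text
eef_rot: [3.141, 0.001, -2.973]
force: [0.5, -0.2, -0.9]
gripper_width: 0.136
gripper_force: 6.4
f [ 0.5 -0.2 -0.9] m [ 0.01 -0.01 -0.02] w 0.136 gf 6.4 pos [617.8 221.4 169.1]
col256 [158 117  88  89 107 148 111  85  75  74  74 215 214 134 118  99 147  98
  93  87  86  91  90  83  90  94  95  92  92  95  97  96  96 115  36  41
  40  37  36  38  36  31  32  27]
row150 [163 223 220 221 218 219 113  96  97  92  92  94  94  88  93  77 108 107
 179 213 218 213]
```

```bash
python3 -m pendant '[[[0.005,0,-0.005,0,0.723],[0.011,0,-0.010,0,0.723],[0.018,0,-0.016,0,0.723],[0.025,0,-0.021,0,0.723],[0.03,0,-0.025,0,0.723],[0.034,0,-0.027,0,0.723],[0.034,0,-0.027,0,0.723],[0.034,0,-0.027,0,0.723],[0.034,0,-0.027,0,0.723]]]'|tail -4; python3 - <<'E'
from h import *
im=prof();cv2.imwrite("pics/w11.png",im)
a=cv2.imread("pics/w10.png")
cv2.imwrite("pics/k.png",np.hstack([a[0:260,150:380],im[0:260,150:380]]))
E
```

```text
eef_rot: [-3.142, -0.0, -2.973]
force: [-0.1, -1.4, -2.0]
gripper_width: 0.139
gripper_force: 6.0
f [-0.1 -1.4 -2. ] m [ 0.02 -0.03 -0.  ] w 0.139 gf 6.0 pos [584.2 215.6 195. ]
col256 [ 47  52 213 212 212 213 114 113 112 144 160 156  74  72  66  66 117 118
 118 119 120 120 121 122 120 112  88  88  92  88  96  86  91  80  40  39
  38  36  38  38  32  32  32  30]
row150 [123 163 219 217 216 214 166 121 119 118 115 112  90  87  90  98 127 108
 139 216 212 143]
```

```bash
python3 -m pendant '[[[0.003,0,-0.003,0,0.723],[0.003,0,-0.003,0,0.723],[0.003,0,-0.003,0,0.723],[0.003,0,-0.003,0,0.76],[0.003,0,-0.003,0,0.76],[0.003,0,-0.003,0,0.76],[0.003,0,-0.02,0,0.76],[0.003,0,-0.05,0,0.76],[0.003,0,-0.08,0,0.76],[-0.03,0,-0.08,0,0.76],[-0.06,0,-0.08,0,0.76],[-0.06,0,-0.08,0,0.76]]]'; python3 - <<'E'
from h import *
im=prof();cv2.imwrite("pics/w12.png",im);t=ctrl.grab_frame("top");cv2.imwrite("pics/t12.png",t);cv2.imwrite("pics/s12.png",ctrl.grab_frame("side"))
a=cv2.imread("pics/w11.png")
cv2.imwrite("pics/k.png",np.hstack([cv2.resize(a[0:260,150:380],None,fx=1.15,fy=1.15),cv2.resize(im[0:260,110:420],None,fx=1.15,fy=1.15),cv2.resize(t[160:230,130:180],(170,299),interpolation=cv2.INTER_CUBIC)]))
E
```

```text
t: 22.35
position: [648.7, 226.2, 275.0]
eef_rot: [3.142, 0.006, -2.974]
force: [0.2, 0.3, -2.2]
gripper_width: 0.136
gripper_force: 21.7
f [ 0.2  0.3 -2.2] m [0.02 0.03 0.03] w 0.136 gf 21.7 pos [648.7 226.2 275. ]
col256 [185 127 103 148 164 149 172 171  89  81 108 190 124 224 225 225 160 143
 145 144 145 144 145 144 144 134 103 103 110 103 114 108 103 100  41  40
  39  38  36  35  33  32  33  31]
row150 [161 164 165 149 145 139 129 159 141 139 139 134 109 104 110 117 172 183
 186 181 180 118]
```

View pics/k.png

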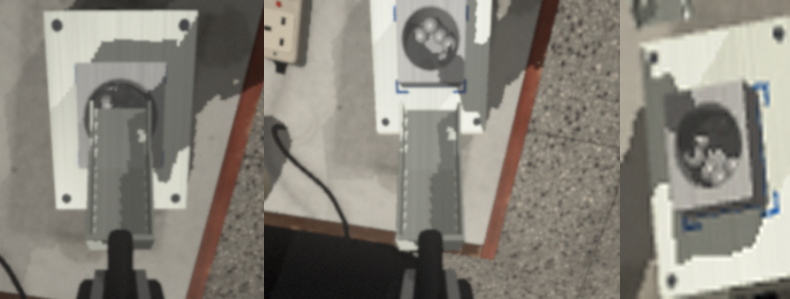

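The pour worked. The left panel shows the tilted scoop emptied, and the middle panel shows balls piled in the jar's bore around (432,38), with none on the deck and an empty trough. Now I'll carry the scoop back.

```bash
python3 -m pendant '[[[0.03,0,0,0,1],[0.07,0,0,0,1],[0.09,-0.04,0,0,1],[0.09,-0.08,0,3,1],[0.09,-0.12,0,6,1],[0.09,-0.16,0,9,1],[0.09,-0.2,0,12,1],[0.09,-0.24,0,15,1],[0.09,-0.28,0,18,1],[0.09,-0.31,0,20.8,1],[0.09,-0.34,0,20.8,1],[0.09,-0.34,0,20.8,1]]]' 60
python3 - <<'E'
from h import *
np.set_printoptions(suppress=True)
go(519,-313,140,168.9)
t=ctrl.grab_frame("top");c=t[176:216,138:172];print(c.shape)
E
```

```text
t: 23.5
position: [611.3, -129.6, 274.9]
eef_rot: [-3.139, 0.001, 2.942]
force: [0.5, -0.2, -1.9]
gripper_width: 0.127
gripper_force: 59.5
t 23.5 pos [ 611.3 -129.6  274.9] yaw 168.56 q [-0.31  0.26  0.04  1.35 -0.   -0.11]
shift [ 0.0542 -0.1976  0.1355] twist -0.34 rows>= 6.0
(40, 34, 3)
```

```bash
python3 -m pendant '[[[0.01,-0.04,0,0,1],[0.03,-0.08,0,-0.3,1],[0.054,-0.12,0.02,-0.3,1],[0.054,-0.155,0.05,-0.3,1],[0.054,-0.185,0.08,-0.3,1],[0.054,-0.197,0.11,-0.3,1],[0.054,-0.197,0.13,-0.3,1],[0.054,-0.197,0.135,-0.3,1],[0.054,-0.197,0.135,-0.3,1],[0.054,-0.197,0.135,-0.3,1]]]' 60
python3 - <<'E'
from h import *
np.set_printoptions(suppress=True)
im=prof();cv2.imwrite("pics/w13.png",im)
go(519,-313,90,168.9)
# balls in jar, top view: highlights
t=ctrl.grab_frame("top");cv2.imwrite("pics/t13.png",t)
# lip row: estimate tilt from trough rear rim & lip
g=cv2.cvtColor(im,cv2.COLOR_BGR2GRAY);print(g[60:220:3,256])
E
```

```text
t: 24.38
position: [521.0, -306.3, 141.3]
eef_rot: [3.141, 0.001, 2.954]
force: [-0.2, 0.0, -2.2]
gripper_width: 0.132
gripper_force: 59.7
f [-0.2  0.  -2.2] m [-0.04 -0.08 -0.02] w 0.132 gf 59.7 pos [ 521.  -306.3  141.3]
col256 [111  82  64  60  64  61  62  62  69  73  75  75  75  74  73  74 112 120
 121 123 122 122 122 122 122 121 121 122 120 123 122 122 121 108  39  37
  37  38  37  38  39  36  37  34]
row150 [154 151 153 152 151 152 130 108 121 121 120 121 124 111  90 102 149 145
 146 144 144 142]
t 24.43 pos [ 521.9 -306.9  142.3] yaw 169.26 q [-0.64  0.3  -0.19  1.08  0.   -0.45]
shift [ 0.0019 -0.0065  0.0523] twist 0.36 rows>= 2.0
[ 75  73  75  74  75  73  74  72  73  74  74  76 112 121 120 120 121 119
 123 123 122 121 122 122 122 122 122 121 122 121 121 121 121 121 122 122
 120 121 123 121 122 121 122 120 121 123 108  38  39  37  37  37  37  41]
```

```bash
python3 - <<'E'
from h import *
m=ctrl.camera_model("wrist");T=m["T_tool_cam"]
u=cv2.undistortPoints(np.float64([[[256,95]]]),m["K"],np.array([m["k1"],0,0,0.]))[0,0]
d=T[:3,:3]@np.r_[u,1];p=T[:3,3]
for l in range(100,260,5):
    q=p+d*l;r=np.hypot(q[0],q[2]+19)
    if 120<r<142: print(q.round(1),round(r,1),"tilt",np.degrees(np.arctan2(q[2]+19,q[0])-np.arctan2(25.8,128.3)).round(1))
E
```

```text
[88.1  1.4 64.7] 121.5 tilt 32.2
[88.2  1.4 70. ] 125.3 tilt 33.9
[88.4  1.4 75.3] 129.3 tilt 35.5
[88.5  1.5 80.7] 133.3 tilt 37.0
[88.7  1.5 86. ] 137.4 tilt 38.4
[88.8  1.6 91.3] 141.6 tilt 39.8
```

```bash
python3 -m pendant '[[[0.002,-0.006,0.03,0,1],[0.002,-0.006,0.05,0,1],[0.002,-0.006,0.056,0,1],[0.002,-0.006,0.06,0,1],[0.002,-0.006,0.062,0,1],[0.002,-0.006,0.062,0,1]]]' 60
python3 -m pendant '[[[0,0,0,0,0.74],[0,0,0,0,0.73],[0,0,0,0,0.725],[0,0,0,0,0.723],[0,0,0,0,0.723],[0,0,0,0,0.723]]]'
```

```text
t: 24.98
position: [518.3, -312.9, 80.0]
eef_rot: [-3.141, 0.001, 2.953]
force: [-1.9, 2.0, 0.6]
gripper_width: 0.129
gripper_force: 60.3
t: 25.48
position: [518.6, -313.7, 78.9]
eef_rot: [-3.141, 0.003, 2.952]
force: [2.0, 0.3, 1.7]
gripper_width: 0.139
gripper_force: 8.7
```

Lip is on the table. Now fold it down along the arc.

```bash
python3 -m pendant '[[[-0.004,0,0.004,0,0.723],[-0.008,0,0.009,0,0.723],[-0.013,0,0.014,0,0.723],[-0.017,0,0.019,0,0.723],[-0.022,0,0.026,0,0.723],[-0.027,0,0.034,0,0.723],[-0.032,0,0.041,0,0.723],[-0.036,0,0.048,0,0.723],[-0.039,0,0.053,0,0.723],[-0.041,0,0.057,0,0.723],[-0.041,0,0.057,0,0.723],[-0.041,0,0.057,0,0.723]]]'; python3 -c "
from h import *
im=prof();cv2.imwrite('pics/w14.png',im)"
```

```text
t: 26.48
position: [557.5, -320.6, 21.0]
eef_rot: [3.142, -0.001, 2.952]
force: [-0.3, -1.2, 1.7]
gripper_width: 0.139
gripper_force: 9.2
f [-0.3 -1.2  1.7] m [-0.19 -0.01 -0.03] w 0.139 gf 9.2 pos [ 557.5 -320.6   21. ]
col256 [ 74  89  92  92  91  93  94  92  93  94  94  94  94  94  94 112 113 112
 111 112 110 111 111 111 109 108 109 108 107 108 107 106 108  29  28  29
  31  29  30  27  25  30  26  49]
row150 [ 71  68  60  61  62 102 103 110 112 110 109 108  94  88  88  89  69  76
  67  69  67  68]
```

```bash
python3 -m pendant '[[[0,0,0,0,0.5],[0,0,0,0,0],[0,0,0,0,-1],[0,0,0,0,-1],[0,0,0,0,-1],[0,0,-0.04,0,-1],[0,0,-0.08,0,-1],[0,0,-0.12,0,-1],[0,0,-0.16,0,-1],[0,0,-0.16,0,-1],[0,0,-0.16,0,-1]]]'; python3 - <<'E'
from h import *
np.set_printoptions(precision=1,suppress=True)
s=ctrl.get_state();im=ctrl.grab_frame("wrist");cv2.imwrite("pics/w15.png",im)
g=cv2.cvtColor(im,cv2.COLOR_BGR2GRAY)
# grip top contour at z=52
x,y,w,h=215,150,80,110
m=(g[y:y+h,x:x+w]<60).astype(np.uint8);n,l,st,_=cv2.connectedComponentsWithStats(m);k=1+st[1:,4].argmax();v,u=np.nonzero(l==k)
P=plane("wrist",np.c_[u+x,v+y],52,s);print("grip",st[k],cv2.minAreaRect(np.float32(P[:,:2])))
t=ctrl.grab_frame("top")
c=cv2.cvtColor(t,cv2.COLOR_BGR2GRAY)
r=proj("top",[[503,202,112],[528,202,112]]);print(r)
cx,cy=r[0].astype(int);print(c[cy-13:cy+14,cx-13:cx+14:1])
E
```

```text
t: 27.45
position: [560.1, -322.3, 185.4]
eef_rot: [-3.138, 0.007, 2.952]
force: [0.0, -0.2, -0.0]
gripper_width: 1.001
gripper_force: 0.0
grip [ 36   0  12  39 329] ((545.277587890625, -317.2552185058594), (11.351086616516113, 40.870323181152344), 79.68061828613281)
[[155.2 193.8]
 [155.8 183.9]]
[[200 200 200 199 198 201 202 202 192 181 172 167 161 154 151 151 151 153
  146 151 151 150 152 150  74  77  92]
 [200 192 189 181 177 170 157 154 156 154 153 150 147 147 147 146 149 152
  145 150 152 150 151 152 104  67  68]
 [188 162 153 149 151 150 145 145 150 150 151 146 147 146 147 146 149 151
  146 149 153 150 152 152 107  66  66]
 [185 158 146 147 147 147 146 146 150 152 149 147 139 136 138 136 148 150
  146 147 152 149 151 151 109  68  68]
 [185 158 146 147 147 149 145 144 149 144 134 100  91  83  83  82  85 110
  137 148 151 149 152 152 125  69  67]
 [192 162 147 147 146 147 145 144 134 101  73  62  62  62  63  65  67  71
   84 109 136 149 152 151 128  67  67]
 [192 163 145 148 147 147 140 102  72  58  55  50  48  50  49  49  51  55
   53  57 102 149 150 151 147  68  68]
 [199 168 
[... 1550 characters left out ...]
 152 149 149 150 106]
 [202 203 157 143 148 148 135  98  82  56  54  56  89 102  96 122 138 171
  133 109 123 147 153 148 149 150 107]
 [202 202 158 143 150 149 150 136 107  87  56  57  54  65  76 109 124 125
  120 135 149 148 151 150 149 151 127]
 [203 202 157 142 150 150 151 149 144 127 103 107  70  55  56  94 110 129
  147 148 150 147 152 151 148 151 145]
 [201 203 153 139 151 150 149 150 145 144 148 150 145 145 143 147 148 150
  151 149 150 147 151 150 148 151 145]
 [201 203 152 138 150 149 150 150 146 144 150 155 150 150 148 146 148 151
  151 146 150 147 150 150 149 149 146]
 [199 204 151 137 151 150 149 151 148 146 147 154 151 150 149 148 148 149
  151 147 152 146 151 129 107 107  85]]
```

```bash
python3 -m pendant '[[[0,0.02,-0.05,0,-1],[0,0.06,-0.06,0,-1],[0.01,0.1,-0.06,0,-1],[0.02,0.14,-0.06,0,-1],[0.03,0.18,-0.06,0,-1],[0.04,0.22,-0.06,0,-1],[0.05,0.26,-0.06,0,-1],[0.06,0.3,-0.06,0,-1],[0.07,0.34,-0.06,0,-1],[0.08,0.38,-0.06,0,-1],[0.09,0.42,-0.06,0,-1],[0.1,0.46,-0.06,0,-1]]]' >/dev/null; python3 -c "
from h import *
np.set_printoptions(suppress=True)
go(503,202,180,169)"
```

```text
t 28.55 pos [544.1 149.1 238.4] yaw 169.15 q [ 0.15  0.17 -0.15  1.26 -0.    0.34]
shift [0.05   0.0443 0.0586] twist 0.15 rows>= 3.0
```

```bash
python3 -m pendant '[[[0.05,0.044,0,0,-1],[0.05,0.044,0,0,-1],[0.05,0.044,0.03,0,-1],[0.05,0.044,0.055,0,-1],[0.05,0.044,0.055,0,-1],[0.05,0.044,0.055,0,-1],[0.05,0.044,0.055,0,-1]]]' >/dev/null; python3 - <<'E'
from h import *
s=ctrl.get_state();im=ctrl.grab_frame("wrist");cv2.imwrite("pics/w16.png",im)
r=proj("wrist",[[503,202,112],[503,202,80]],s);print(s["position"].round(1),r.round(1))
cx,cy=r[1].astype(int);R0=34
g=cv2.cvtColor(im,cv2.COLOR_BGR2GRAY)[cy-R0:cy+R0,cx-R0:cx+R0]
b=cv2.resize(g,None,fx=4,fy=4,interpolation=cv2.INTER_CUBIC)
for p2 in(30,25,20):
    c=cv2.HoughCircles(cv2.GaussianBlur(b,(7,7),0),cv2.HOUGH_GRADIENT,1,40,param1=100,param2=p2,minRadius=26,maxRadius=44)
    print(p2,None if c is None else (c[0]/4).round(1).tolist())
for row in g[::2,::2]: print("".join(" .:-=+*#%@"[min(9,int(v)//22)]*2 for v in row))
E
```

```text
[505.2 199.7 185.8] [[256.3 201.5]
 [256.1 190.1]]
30 None
25 None
20 None
========----------::::::::::::::::--====++++************++--------==
--------::::::::::::::::::------==++++******************++==--------
----::::::::::::::::::----==++++************************++==--------
::::::::::--::::----====++********************************++==------
::::--::--::----==++**************************************++==------
----------==++++********************************************==------
----==++++**************************************************++==----
++++********************************************************++==----
****************************++++++==++++++++******************====--
**********************++++++++====--============++************++==--
******************++======++++====--==++++==--::--++++********++==--
****************========++++++++====++++++==--::::--==++********==--
**************==========++++++++==++++++++==----------==++******++==
######******==--====++++======++++++++++++==----==========++****++==
######****==::--==++**++======++********++++======++++=====
[... 620 characters left out ...]
::::::++**
####**--::::::::::::::::::::::::::::::::::::::::::::::::::::::::++**
####**==--::--::::::::::::::::::::::::::::::::::::::::::::::::--++**
######++--::--::--::::::::::::::::::::::::::::::::::::::::::::==****
%%####++----::::::::::::::::::::::::::::::::::::::::::::::::::++****
%%####**==--::::------------::::::::::::::::::::::::::::::::--++****
%%%%####**----------------------::::::::::::::::::::::::::--++******
%%%%######++--------------------------::--::::::::::::::::==********
%%%%%%####**==----------------------::::::::::::::::::::==++********
%%%%%%######**==----------------------------::::::::--==++**********
%%%%%%%%######**++----------------::--::--::::::----++**************
```

```bash
python3 -m pendant '[[[-0.04,0,0,0,-1],[-0.08,0,0,0,-1],[-0.095,0,0.02,0,-1],[-0.095,0,0.04,0,-1],[-0.095,0,0.04,0,-1],[-0.095,0,0.04,0,-1],[-0.095,0,0.04,0,-1]]]' >/dev/null; python3 - <<'E'
from h import *
s=ctrl.get_state();im=ctrl.grab_frame("wrist");cv2.imwrite("pics/w17.png",im)
r=proj("wrist",[[503,202,112],[503,202,80]],s);print(s["position"].round(1),r.round(1))
cx,cy=r[1].astype(int);R0=40
g=cv2.cvtColor(im,cv2.COLOR_BGR2GRAY)[cy-R0:cy+R0,cx-R0:cx+R0]
b=cv2.resize(cv2.createCLAHE(4,(3,3)).apply(g),None,fx=4,fy=4,interpolation=cv2.INTER_CUBIC)
for p2 in(22,18):
    c=cv2.HoughCircles(cv2.GaussianBlur(b,(9,9),0),cv2.HOUGH_GRADIENT,1.5,50,param1=80,param2=p2,minRadius=30,maxRadius=50)
    print(p2,None if c is None else (c[0]/4).round(1).tolist())
for row in g[::2,::2]: print("".join(" .:-=+*#%@"[min(9,int(v)//18)]*2 for v in row))
E
```

```text
[599.2 182.1 147.7] [[256.4  76. ]
 [256.   80.2]]
22 None
18 None
####%%%%######++==----::::::::::::::::::::::::::::::::::::::::::::::::----======
####%%%%####++==------::::::::------::::::::::::::::::::::::::::::::::::--======
######%%##++==----------::::------------::::::::::::::::::::::::::::::::::--====
########**==----------------------------::----------::::::::::::::::::::::----==
######**==--------==------------------------------------::::::::::::::::::::--==
%%####++------------==------------------::::--------------::::::::::::::::::::--
%%##**==----------==++----------------::--::------------------::::::::::::::::--
%%##++------------++**==::----------------::::------------------::::::::::::::::
%%**==------------====--::----------::::::::::------------------::--::::::::::::
##**--------------------::::::----::::--::::----------::--------------::::::::::
##++------::::----------::::::::::::::::::::::----::--::::--------------::::::::
##==----::::------====----::::::::::::::--::::::--::----::--------------::::::::
**==--::::::----------------::::::------::::::::--::::::-----
[... 1506 characters left out ...]
----------------------------------------::------====
==============----------------------------------------------------------========
================------------------------------------------------::----====--====
====================----------------------------------------::------========--==
========================------------------------------------------==========--==
==========================----------------------------------====================
==================================----------------------========================
================================================================================
================================================================================
```

```bash
python3 - <<'E'
import cv2,numpy as np
im=cv2.imread("pics/w17.png");g=cv2.GaussianBlur(cv2.cvtColor(im,cv2.COLOR_BGR2GRAY),(5,5),0)[38:118,214:296]
for row in g[::2,::2]: print("".join("0123456789ABCDEFGHIJ"[int(np.clip((int(v)-40)//2,0,19))]+" " for v in row))
E
```

```text
J J J J J J J J J J F 7 4 4 3 3 3 3 3 3 2 3 2 2 2 2 2 2 2 2 2 2 2 4 6 B G I I I H 
J J J J J J J J J I C 7 4 4 4 4 5 4 4 3 3 3 3 2 2 2 2 2 2 2 2 2 2 2 3 6 C G I I I 
J J J J J J J J H F D 8 5 4 5 6 7 7 6 5 3 3 3 3 3 3 2 2 2 2 2 2 2 2 2 3 7 D H I I 
J J J J J J J H E E E A 6 6 7 8 8 8 7 7 5 5 6 6 5 4 3 2 2 2 2 2 2 2 2 2 4 8 E H H 
J J J J J J G E E F E C 8 7 8 8 9 8 8 7 7 7 9 A 9 7 6 4 3 2 2 2 3 2 2 2 2 4 A F H 
J J J J J I D D E F F C 8 8 8 9 9 9 8 8 7 7 9 9 9 9 9 8 7 4 2 2 2 2 2 2 2 3 6 C G 
J J J J J D C D E E G E 9 8 8 9 9 9 9 8 7 6 7 7 7 8 8 8 9 8 5 3 2 2 2 2 2 2 4 8 E 
J J J J G B B D D F J J A 7 8 8 9 9 8 8 7 6 6 7 7 8 7 7 8 9 9 6 3 2 2 2 2 2 3 6 C 
J J J J C A B C D J J J B 7 7 8 8 8 8 7 7 6 6 7 8 8 8 7 7 8 9 8 6 4 3 3 2 2 2 4 9 
J J J E A A A B C H J F 8 6 7 8 7 7 7 7 6 5 6 8 8 8 8 7 7 7 8 7 6 6 6 5 3 2 2 3 6 
J J J A 8 9 8 8 A C C A 7 6 6 7 7 7 6 6 5 5 7 8 9 9 8 7 6 6 7 7 7 7 7 6 4 3 2 3 5 
J J J 9 8 6 6 7 A D E B 8 6 5 5 6 6 5 5 5 5 6 8 8 8 7 6 6 7 7 7 8 8 8 7 6 4 2 2 4 
J J F 7 6 5 6 9 C F G C 9 7 5 5 5 5 5 5 5 6 6 7 7 7 6 6 6 7 7 7 8 8 8 8 7 5 3 2 3 
J J B 6 5 5 7 C E C B
[... 1518 characters left out ...]
 9 9 9 8 9 A A A A A 9 7 6 7 A E G H 
J I I I I I H E A A A A A A A B A 9 8 8 9 9 A A 9 9 8 8 A B A A A 8 7 7 A D F G H 
J I I I I I I H E B A A A A A B A 9 8 8 9 A A A 9 9 8 8 A B A A 9 8 9 B E G G G H 
J I H H I I I I H E C A A A A B B 9 8 8 9 B A 9 9 9 8 8 A A A 8 8 9 C F H G G G H 
J J I I I I I I I H F D B B A B B A 8 8 9 A 9 8 8 8 8 9 A A 9 8 A D G H H H G G H 
J J I I I I I I I I I H F C B B B B 9 8 8 8 8 8 8 8 8 9 A A B C E G I I I H G G H 
J J J I I I I I I I J J I G E D C B A 9 8 8 7 8 8 8 9 B C E F H H H I I I H H G G 
J J J I I I I I I I I J J J I H G F E D C A 9 A C C D F G H H I I H I I I I H G H 
J J J J I I I I I I I I I I H I I I I I H G F G G H H H H H H I I I I J J I H H H
```

The contrast map shows six separate balls in the bore, so I'm handing in.

```bash
python3 -c "
from station import ctrl
print(ctrl.finish_job())"
```

```text
the job is handed in; nothing more can be done
None
```

I handed the job in at about 31 s with the jar plugged home in the mill socket, all six balls counted in its bore, and the empty scoop back down level on the worktop; the hand-in call gave no verdict.

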